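Lock the fish-care cabinet and put its key back

TASK

Lock the glass-door cabinet: take the square-headed key out of the key stand, push it fully into the keyway of the sloping lock, turn it clockwise to its stop so that the bolt shoots across the door, turn it back home and draw it out. Put that key back in the stand's well it came from, fully down and upright, and let go. Keep the door shut and leave the round-headed key and the other things on the table where they are.

Things in the scene. Friction and masses are not known exactly. Their poses are not given: they have to be found in the camera images.
- key: The cabinet's key, 35 g, upright in a stand well at the start. Black square head 28 wide (x), 10 thick (y), 32 mm tall (z 8 to 40 mm) over a collar 24 x 12 mm (z 0 to 8 mm, it rests on the stand) over a steel blade 28 mm long. Origin: centre of the collar's underside; z points from blade to head. The key is the same after a half turn about z.
- key_tip (a point): Tip of the key's blade, key z -28 mm. Blade: round shank, 5 mm diameter, key z 0 to -12 mm; then a flat two-sided bit 14 mm (key x) by 4.5 mm (key y) to the tip, its last 1.5 mm thinned to 11 x 3 mm.
- spare: The other key, to be left in the other well: same collar, blade, origin and axes, but a round head 34 mm in diameter and 10 mm thick, its centre 24 mm above the collar's underside.
- stand: Fixed pale wood key stand, 46 (x) x 130 (y) x 38 mm high; origin at the centre of its underside. Two wells open at the top at y +35 and -35 mm, 32 mm deep, 7.5 mm (stand x) by 18 mm (stand y), so a key's width lies along the stand's y. Which key stands in which well changes.
- face: Sloping lock face on the cabinet's front. z: outward normal, leaning 35 degrees from vertical towards the robot's side; the key goes in along -z. x: up the slope. y: level, along the cabinet's front. Origin 110 mm above the table. The case round it is 84 x 84 mm, top at z -8 mm; the cabinet, 180 mm tall, stands about 70 mm beyond the origin.
- keyway (a point): Nominal middle of the keyway's mouth (the origin of face). The lock cylinder floats: the real slot lies up to 4 mm to either side along face y, and stays there (not along x or z), so find it by touch or sight. Slot: 18 mm along face x, 6 mm wide along face y. Fully in, the key's collar rests on the slot's ridges: key origin at face z 0, tip at z -28 mm.
- plate_corner (a point): Nominal top corner of the 52 x 52 mm, 6 mm thick polished steel plate that holds the slot (surface at face z -2.1 mm; it floats with the slot). Along all four edges of the slot stands a slippery 45 degree ridge, crest at z 0, 2.1 mm out from the edge: a blade a little off lands on its flank and is pushed towards the slot. A turned bit is caught under the plate.
- rotor (a joint): Lock cylinder turned by the key, rad: 0 home (slot along face x), growing clockwise as seen looking at the face from outside, 1.2 at its stop. Friction about 0.1 N m, hard stops at 0 and 1.2. The bit has about 0.15 rad of play either way, so turn the key a little past 1.2, until the stop is felt, and a little back past home.
- bolt (a joint): Steel bolt, m: 0 drawn back in the case, slides out level along the face's -y, in front of the door, as the cylinder is turned; about 0.017 at the stop. It stays out when the key is turned back.
- door (a joint): Glass door of the cabinet, 290 mm wide, hinge at its far end from the lock, rad: 0 shut, grows as it opens towards the robot. To stay shut.
- block: White ceramic filter block, 60 x 60 x 45 mm, loose, to be left; origin at the centre of its underside.
- jar: Empty clear jar with white twist cap, 64 mm diameter, 90 mm tall, loose, to be left; origin at the centre of its underside.
- tongs: White plastic feeding tongs lying flat, 170 mm long (x), 36 mm wide, 12 mm high, loose, to be left; origin under their middle.
Not all that is in view belongs to the job. Leave any orange or purple look-alike of the key alone.

How it is judged (in metres and radians):
On the way, in this order (a step that is already met when the one before it is completed fails the run):
1. the key is fully in the keyway (z of key_tip in the frame of face below -0.024 m and x of key_tip in the frame of face between -0.006 and 0.006 m and y of key_tip in the frame of face between -0.01 and 0.01 m), for 0.1 s.
2. the key has turned the cylinder to its stop and the bolt is out (value of joint rotor above 1.1 rad and value of joint bolt above 0.014 m and z of key_tip in the frame of face below -0.018 m), for 0.1 s.
3. the cylinder is turned back home with the key still in it (value of joint rotor below 0.22 rad and z of key_tip in the frame of face below -0.018 m), for 0.1 s.
4. the key is drawn out of the lock (z of key_tip in the frame of face above 0.01 m), for 0.1 s.
At the end, for the whole second after the job is handed in: The key stands in its own well again within 8 mm of where it began, upright within 0.12 rad, released and still; the lock cylinder is home within 0.22 rad, the bolt is out by more than 14 mm, the door is shut within 0.05 rad (distance of key from where it was at the start of the episode below 0.008 m and angle between key's own z axis and vertical below 0.12 rad and linear speed of key below 0.02 m/s and value of joint rotor below 0.22 rad and value of joint bolt above 0.014 m and value of joint door below 0.05 rad); the robot touches nothing.
It fails at once if the door is opened by more than 0.1 rad (value of joint door above 0.1 rad).
It fails at once if the round-headed key is moved by more than 12 mm (distance of spare from where it was at the start of the episode above 0.012 m).
It fails at once if the block is moved by more than 20 mm (distance of block from where it was at the start of the episode above 0.02 m).
It fails at once if the jar is moved by more than 20 mm (distance of jar from where it was at the start of the episode above 0.02 m).
It fails at once if the tongs is moved by more than 20 mm (distance of tongs from where it was at the start of the episode above 0.02 m).
It also fails if it takes over 72 s, if anything falls off the work surface, if the arm or the gripper's body presses on something with over 40 N, if the wrist force passes 120 N, or if a joint passes its speed limit or range.

ROBOT

A 6-joint arm with a two-finger parallel gripper is mounted at the origin on the work surface. World frame = base frame: x ahead of the robot, y to its left, z up, the work surface at z = 0. Lengths are in mm, angles in rad, forces in N, time in s.
With the tool pointing down it reaches from about 300 to 775 mm from the base axis. Payload 14.6 kg.
Tool frame: the origin (TCP) lies midway between the tips of the shut fingers; the grasp point (between the pads) lies 19 mm behind it; x points along the fingers, z is the direction in which the jaws open and shut, and the axes are right-handed (so a half turn about x gives the same grasp; the last joint's range is limited). The gripper opens to 94 mm and grips with 3 to 60 N. Pads are 16 mm wide; open, the fingers measure 119 mm over their backs; the gripper's body (75 mm by 177 mm) begins 78 mm behind the grasp point.
Start: joints at [-1.176, 0.3, 1.521, -0, 1.321, -0.067], TCP at [245.05, -492.382, 205.446] pointing down, gripper open.
Joint ranges: [-3.03, 3.03], [-0.79, 2.21], [0.23, 2.52], [-1.04, 4.18], [0, 3.07], [-2.55, 2.55]. Speed limits (rad/s): [2.22, 2.22, 2.57, 3.14, 3.14, 3.14].

INTERFACE

Orientations are given as [roll, pitch, yaw] about the fixed x, y, z axes, in that order (R = Rz(yaw) Ry(pitch) Rx(roll)).
In Python, from cell import * gives the robot as it stands.
- The arm moves only by the tool play_rows, never from a script. Its argument "motion" is one flat list of numbers, 7 for each row, row after row: the turn, a rotation vector about the tool's x, y, z in rad, then the shift along the tool's x, y, z in m, then the closure, from -1 (fully open) to 1 (shut), so that 0 is half open. In form: [rx, ry, rz, x, y, z, fingers, rx, ry, rz, x, y, z, fingers, ...]. A call has 1 to 20 rows; each row shifts and turns the pose as measured when the row begins, along the tool's axes as they then stand; what a row does not reach is not made up. A row lasts 1/10 s, in which the tool goes at most 50 mm and 8.59 degrees, less where a joint would pass 70% of its speed; a pose out of reach is approached as far as the arm can. A call with a gripper value outside its range is refused whole. The fingers move at their own pace and stop on an object; "newtons" is the grip in N (left out, the last holds). Time passes only in rows, so rows that do not move let the fingers close. It gives the time, the measured TCP pose, the force and the opening at its end, in the units of the state.
- read_state(): the state, without advancing time (a new reading comes with each control period).
- camera(name): name is "scene" or "top" or "wrist"; returns (picture, depth): 480x640x3 uint8, blue, green, red; 480x640 float32, mm along the optical axis (not along the pixel's ray), 0 where there is no reading.
- camera_params(name): a dict with "fx", "fy", "cx", "cy" (pixels), "T" (4x4, takes a point from camera to world coordinates). Camera axes: x right, y down, z forward; pixel columns grow to the right and rows downward; lengths in mm; the calibration is good to about 2 mm. The wrist camera is an equidistant fisheye: a pixel r from the principal point sees the ray r / f radians off the axis. A picture is of the moment at which its call begins: read the wrist's pose just before it. camera_params takes no time and is no camera call; for the wrist camera it gives the pose at the moment of the call.
- sign_off(): hands the job in, once; it reports no verdict.
Trained networks look in the newest picture that a camera, given by its name, has taken for a name from the list of things; names that differ only in an ending like _2 or _b are one class to them, and where a whole thing is asked for, a point or a joint stands for the part that bears it (a point fixed in the world has none). Each returns a list of dicts, best first, with "conf" (0 to 1); they miss things now and then, are a little off and sometimes report something else, mostly with a low value. They report only what shows in the picture. A call takes as long as a camera call. They do not tell look-alikes from the thing itself.
- masks_of(camera, name): "region" (480x640 bool, what is visible of it).
- place_of(camera, name): "at" ([x, y, z] in mm, in the coordinates of the camera as it stood for that picture, good to about 4 mm: a listed point, or the origin of a listed thing).
The state is a dict: "clock": time; "joints": joint angles; "qd": joint speeds; "effort": joint torques, N m; "eef_pos": TCP position; "eef_rot": TCP orientation; "wrist_force": force on the tool from outside, world axes, zero at the start; "moment": the same for the moment, N m; "finger_gap": finger opening in mm.
Only numpy, scipy, OpenCV 4.12 (cv2) and the standard library are available. Lean on these libraries where they do the work, as an engineer would, in place of code of your own. Each camera call takes 0.05 s, during which the arm holds its last target.

## Working session

There is one attempt and no reset: what is moved stays moved. The work goes in short steps, Python scripts to look and compute and a tool call to move; the robot and the scene stay as the last step left them, time stands still between calls to the robot, and variables do not carry over. Pictures are saved under pics/ and viewed, and the job is handed in when it is done.

Besides the shell and the picture viewer there is one more tool, called after ">>>" by a JSON object that holds its "op" and its "data". play_rows: Moves the arm, as the interface text tells. Its arguments: {"type":"object","properties":{"motion":{"type":"array","items":{"type":"number"}},"newtons":{"type":"number"}},"required":["motion"]}

```bash
mkdir -p pics; ls; python3 - <<'E'
from cell import *
import cv2
print(read_state())
for n in ["scene","top","wrist"]:
    p,d=camera(n); cv2.imwrite(f"pics/{n}0.png",p)
    c=camera_params(n); print(n,{k:(v if k!='T' else [[round(float(a),3) for a in r] for r in v]) for k,v in c.items()})
    for o in ["key","spare","stand","face","keyway","plate_corner","block","jar","tongs","door"]:
        try:
            r=place_of(n,o)
            import numpy as np
            T=np.array(c['T'])
            print(o,[(round(q['conf'],2),[round(float(a)) for a in (T@np.append(q['at'],1))[:3]]) for q in r[:3]])
        except Exception as e: print(o,e)
print(read_state()['clock'])
E
```

```text
pics
{'clock': 0.0, 'joints': array([-1.17556303e+00,  3.00491094e-01,  1.52158995e+00, -1.35208825e-05,
        1.32072781e+00, -6.66116727e-02]), 'qd': array([-0.00164234, -0.00022875, -0.00017638, -0.00036205, -0.00050069,
        0.00069327]), 'effort': array([-3.78014665e-04, -5.31809378e+01, -3.52739060e+01,  7.07588461e-02,
        2.43675703e-02, -5.70044585e-05]), 'eef_pos': array([ 244.96263567, -492.12895906,  204.87162299]), 'eef_rot': array([3.08574875, 1.56958006, 1.97680074]), 'wrist_force': array([-0.42140561,  0.02486751,  0.38668934]), 'moment': array([-0.03519628, -0.03353318, -0.03495278]), 'finger_gap': 93.7160761276217}
scene {'fx': 623.7970672714547, 'fy': 623.7970672714547, 'cx': 322.21026338508966, 'cy': 242.82979573209602, 'T': [[-0.526, 0.72, -0.452, 1108.781], [0.85, 0.444, -0.283, 355.096], [-0.004, -0.533, -0.846, 1204.707], [0.0, 0.0, 0.0, 1.0]]}
key [(0.7, [407, 331, 28]), (0.65, [361, 234, 29]), (0.61, [442, 233, 37])]
spare [(0.48, [454, 163, 37])]
stand [(0.93, [448, 199, 3])]
face [(0.63, [494, -46, 111])]
keyway [(0.73, [486, -43, 109])]
plate_cor
[... 621 characters left out ...]
79, [493, -45, 113])]
plate_corner [(0.59, [451, 202, 4]), (0.55, [509, -16, 125])]
block [(0.64, [662, 215, 2])]
jar [(0.81, [639, 346, 0]), (0.23, [441, 231, 43])]
tongs [(0.96, [515, 403, 1])]
door it knows: block, face, jar, key, key_tip, keyway, plate_corner, spare, stand, tongs
wrist {'fx': 371.64829954431775, 'fy': 371.64829954431775, 'cx': 314.41745260854344, 'cy': 239.9847999398619, 'T': [[0.446, -0.862, -0.24, 314.471], [-0.895, -0.43, -0.119, -457.462], [-0.0, 0.268, -0.964, 385.944], [0.0, 0.0, 0.0, 1.0]]}
key []
spare []
stand []
face []
keyway []
plate_corner []
block []
jar []
tongs []
door it knows: block, face, jar, key, key_tip, keyway, plate_corner, spare, stand, tongs
1.5
```

View pics/scene0.png

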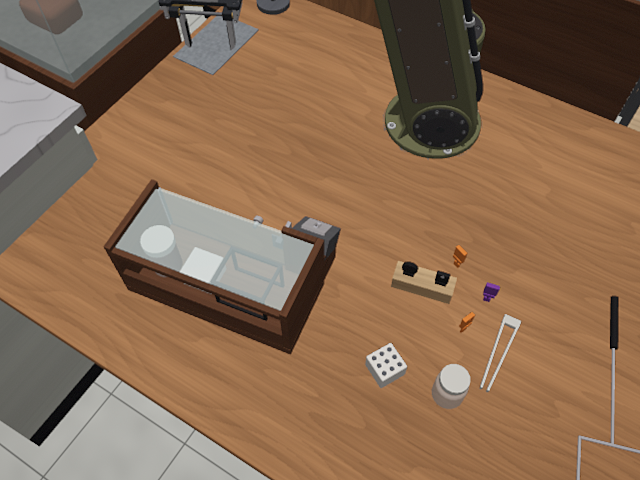

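View pics/top0.png

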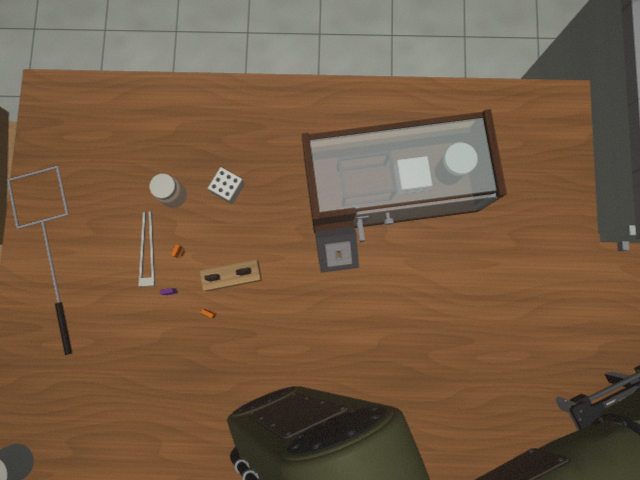

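View pics/wrist0.png

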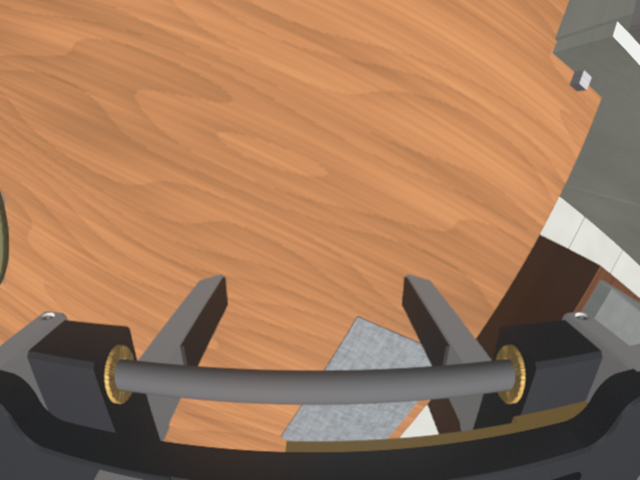

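```bash
cat > h.py <<'E'
from cell import *
import numpy as np, cv2
from scipy.spatial.transform import Rotation as R
def tool(s=None):
    s=s or read_state()
    return R.from_euler('xyz',s['eef_rot']).as_matrix(), np.array(s['eef_pos'])
def px2w(cp,u,v,d):
    p=np.array([(u-cp['cx'])/cp['fx']*d,(v-cp['cy'])/cp['fy']*d,d,1]);return (np.array(cp['T'])@p)[:3]
def cloud(cp,d):
    v,u=np.mgrid[:480,:640]
    P=np.stack([(u-cp['cx'])/cp['fx']*d,(v-cp['cy'])/cp['fy']*d,d],-1).reshape(-1,3)
    T=np.array(cp['T']); W=P@T[:3,:3].T+T[:3,3]
    return W.reshape(480,640,3)
E
python3 - <<'E'
from h import *
Rt,p=tool(); print(np.round(Rt,3),p)
for n,box in [("scene",(370,230,530,350)),("top",(140,220,380,340))]:
    p,d=camera(n); np.save(f"pics/{n}_d.npy",d); cp=camera_params(n)
    x0,y0,x1,y1=box
    cv2.imwrite(f"pics/{n}_crop.png",cv2.resize(p[y0:y1,x0:x1],None,fx=800/(x1-x0)*.9,fy=800/(x1-x0)*.9,interpolation=cv2.INTER_CUBIC))
    W=cloud(cp,d)
    m=masks_of(n,"stand")
    if m:
        r=m[0]['region']; q=W[r]; q=q[(q[:,2]>30)&(q[:,2]<46)]
        rc=cv2.minAreaRect(q[:,:2].astype(np.float32)); print(n,'stand',rc, len(q), np.median(q[:,2]))
    m=masks_of(n,"face")
    if m:
        r=m[0]['region']; q=W[r]; c=np.median(q,0); q=q[np.linalg.norm(q-c,axis=1)<60]
        print(n,'face med',c,len(q))
        # plane fit RANSAC-ish
        c=q.mean(0)
        for _ in range(8):
            u,s,vt=np.linalg.svd(q-c,full_matrices=False); nn=vt[2]*np.sign(vt[2][2]); e=(q-c)@nn; q2=q[abs(e)<max(2,1.0*e.std())]; q=q2;c=q.mean(0)
        print('normal',nn,'tilt',np.degrees(np.arccos(nn[2])),'az',np.degrees(np.arctan2(nn[1],nn[0])),c,len(q))
E
```

```text
[[ 0.     0.895  0.446]
 [ 0.     0.446 -0.895]
 [-1.     0.    -0.   ]] [ 245.05759728 -492.36350492  205.43619458]
scene stand ((446.7298583984375, 196.49234008789062), (53.96696090698242, 130.23854064941406), 12.672018051147461) 962 39.44057957738676
scene face med [513.6990271   -6.43231803 109.88478146] 401
normal [-0.4263888   0.54893176  0.71893429] tilt 44.03343652535118 az 127.83866817654658 [497.04469808  -7.82315756 102.19989938] 54
top stand ((449.173095703125, 196.29107666015625), (45.938690185546875, 129.7017059326172), 12.8203125) 925 38.71295213277517
top face med [516.9422359  -39.22116484 110.44327439] 979
normal [-0.53962969 -0.08612032  0.83748617] tilt 33.124390111579025 az -170.93254463685568 [503.06228617 -41.45333128 107.49857146] 433
```

View pics/scene_crop.png

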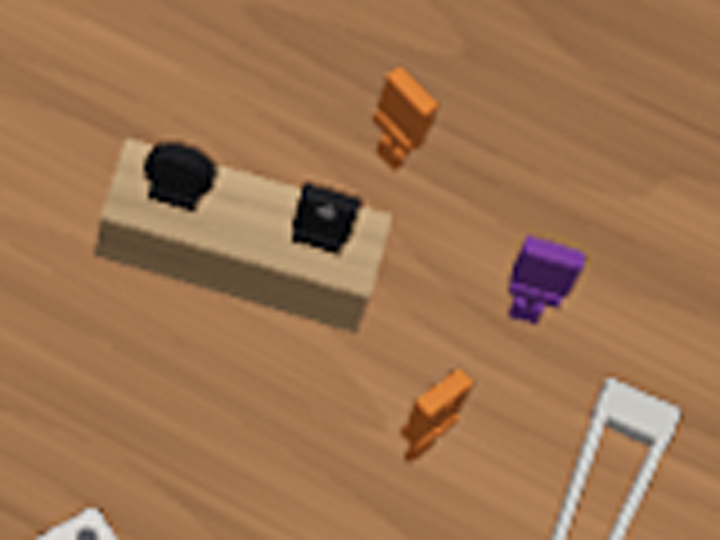

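View pics/top_crop.png

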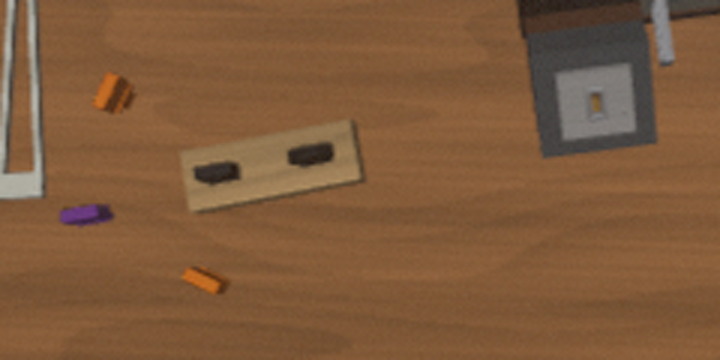

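```bash
cat >> h.py <<'E'
def Rf(yaw,tilt,turn=0):
    """tool orientation: tool z along az yaw+90, tool x down tilted by tilt towards az yaw; turn about tool x (deg)"""
    y,t=np.radians([yaw,tilt])
    fz=np.array([-np.sin(t)*np.cos(y),-np.sin(t)*np.sin(y),np.cos(t)]); fy=np.array([-np.sin(y),np.cos(y),0]); fx=np.cross(fy,fz)
    M=np.stack([-fz,-fx,fy],1)
    return M@R.from_rotvec([np.radians(turn),0,0]).as_matrix()
def dec(M):
    x=M[:,0]; tilt=np.degrees(np.arccos(-x[2])); z=M[:,2]
    return np.degrees(np.arctan2(z[1],z[0]))-90,tilt
def plan(poses,grip,R0=None,p0=None,dt=4):
    """poses: list of (R,p mm) per row"""
    if R0 is None: R0,p0=tool()
    M=np.eye(4);M[:3,:3]=R0;M[:3,3]=np.array(p0)/1000
    out=[]
    for Rg,pg in poses:
        G=np.eye(4);G[:3,:3]=Rg;G[:3,3]=np.array(pg)/1000
        D=np.linalg.inv(M)@G
        rv=np.round(R.from_matrix(D[:3,:3]).as_rotvec(),3)+0.; sh=np.round(D[:3,3],dt)+0.
        E=np.eye(4);E[:3,:3]=R.from_rotvec(rv).as_matrix();E[:3,3]=sh;M=M@E
        out.append(list(rv)+list(sh)+[grip])
        if np.linalg.norm(rv)>.15 or np.linalg.norm(sh)>.05: print('!over',rv,sh)
    for i in range(0,len(out),20): print('CALL',', '.join(', '.join('%g'%v for v in r) for r in out[i:i+20]))
def err(Rg,pg):
    R0,p0=tool(); print('rot err tool deg',np.round(np.degrees(R.from_matrix(R0.T@Rg).as_rotvec()),2),'pos err tool mm',np.round(R0.T@(np.array(pg)-p0),2))
E
python3 - <<'E'
from h import *
fz=-Rf(9,35)[:,0]; tgt=np.array([493,-45,111])+130*fz; print(tgt)
R0,p0=tool(); n=22
plan([(Rf(-153.5+162.5*s,35*s),p0+(tgt-p0)*s) for s in np.arange(1,n+1)/n],-0.5,dt=3)
E
```

```text
[419.35308138 -56.66452599 217.48976576]
CALL -0.13, -0.002, -0.028, -0.001, 0.016, -0.014, -0.5, -0.128, -0.005, -0.027, -0.001, 0.018, -0.012, -0.5, -0.129, -0.009, -0.028, -0.001, 0.019, -0.01, -0.5, -0.128, -0.013, -0.028, -0.002, 0.02, -0.007, -0.5, -0.128, -0.016, -0.028, -0.003, 0.02, -0.005, -0.5, -0.128, -0.019, -0.027, -0.004, 0.021, -0.001, -0.5, -0.127, -0.023, -0.028, -0.004, 0.021, 0.001, -0.5, -0.126, -0.027, -0.028, -0.004, 0.021, 0.003, -0.5, -0.125, -0.03, -0.028, -0.005, 0.019, 0.007, -0.5, -0.124, -0.034, -0.027, -0.006, 0.019, 0.009, -0.5, -0.124, -0.037, -0.028, -0.005, 0.017, 0.011, -0.5, -0.122, -0.04, -0.028, -0.006, 0.016, 0.014, -0.5, -0.122, -0.044, -0.028, -0.005, 0.013, 0.015, -0.5, -0.12, -0.048, -0.027, -0.005, 0.012, 0.018, -0.5, -0.118, -0.05, -0.028, -0.004, 0.009, 0.018, -0.5, -0.117, -0.054, -0.028, -0.004, 0.007, 0.02, -0.5, -0.116, -0.057, -0.027, -0.002, 0.004, 0.021, -0.5, -0.114, -0.06, -0.028, -0.002, 0.002, 0.021, -0.5, -0.112, -0.063, -0.028, 0, -0.001, 0.022, -0.5, -0.111, -0.067, -0.028, 0.001, -0.003, 0.021, -0.5
CALL -0.108, -0.069, -0.027, 0.002, -0.005, 0.02, -0.5, -0.107, -0.073, -0.028, 0.005, -0.008, 0.02, -0.5
```

>>> {"op": "play_rows", "data": {"motion": [-0.13,-0.002,-0.028,-0.001,0.016,-0.014,-0.5,-0.128,-0.005,-0.027,-0.001,0.018,-0.012,-0.5,-0.129,-0.009,-0.028,-0.001,0.019,-0.01,-0.5,-0.128,-0.013,-0.028,-0.002,0.02,-0.007,-0.5,-0.128,-0.016,-0.028,-0.003,0.02,-0.005,-0.5,-0.128,-0.019,-0.027,-0.004,0.021,-0.001,-0.5,-0.127,-0.023,-0.028,-0.004,0.021,0.001,-0.5,-0.126,-0.027,-0.028,-0.004,0.021,0.003,-0.5,-0.125,-0.03,-0.028,-0.005,0.019,0.007,-0.5,-0.124,-0.034,-0.027,-0.006,0.019,0.009,-0.5,-0.124,-0.037,-0.028,-0.005,0.017,0.011,-0.5,-0.122,-0.04,-0.028,-0.006,0.016,0.014,-0.5]}}

```text
clock: 3.0
eef_pos: [337.0, -244.8, 211.0]
eef_rot: [-1.598, 1.228, -1.1]
wrist_force: [1.1, 1.1, 0.2]
finger_gap: 70.9
```

```bash
python3 - <<'E'
from h import *
s=read_state(); print(s['clock'],np.round(s['joints'],2),s['eef_pos'])
tgt=np.array([419.35,-56.7,217.5])
R0,p0=tool(); y,t=dec(R0); print(y,t); n=int(np.ceil(abs(9-y)/8+.5))
plan([(Rf(y+(9-y)*q,t+(35-t)*q),p0+(tgt-p0)*q) for q in np.arange(1,n+1)/n],-0.5,dt=3)
E
```

```text
3.0 [-0.61 -0.19  2.06 -0.19  0.97 -1.03] [ 337.03629732 -244.8228277   211.02539977]
-61.57888426192494 19.641869399351236
CALL -0.112, -0.052, -0.027, -0.005, 0.012, 0.016, -0.5, -0.115, -0.046, -0.027, -0.004, 0.009, 0.018, -0.5, -0.113, -0.049, -0.027, -0.004, 0.008, 0.019, -0.5, -0.111, -0.052, -0.027, -0.003, 0.005, 0.019, -0.5, -0.11, -0.055, -0.026, -0.002, 0.003, 0.02, -0.5, -0.109, -0.058, -0.027, -0.001, 0, 0.021, -0.5, -0.107, -0.061, -0.027, 0, -0.002, 0.02, -0.5, -0.106, -0.063, -0.027, 0.001, -0.003, 0.021, -0.5, -0.103, -0.067, -0.026, 0.003, -0.006, 0.019, -0.5, -0.102, -0.069, -0.027, 0.005, -0.008, 0.018, -0.5
```

>>> {"op": "play_rows", "data": {"motion": [-0.112,-0.052,-0.027,-0.005,0.012,0.016,-0.5,-0.115,-0.046,-0.027,-0.004,0.009,0.018,-0.5,-0.113,-0.049,-0.027,-0.004,0.008,0.019,-0.5,-0.111,-0.052,-0.027,-0.003,0.005,0.019,-0.5,-0.11,-0.055,-0.026,-0.002,0.003,0.02,-0.5,-0.109,-0.058,-0.027,-0.001,0,0.021,-0.5,-0.107,-0.061,-0.027,0,-0.002,0.02,-0.5,-0.106,-0.063,-0.027,0.001,-0.003,0.021,-0.5,-0.103,-0.067,-0.026,0.003,-0.006,0.019,-0.5,-0.102,-0.069,-0.027,0.005,-0.008,0.018,-0.5,0,0,0,0,0,0,-0.5]}}

```text
clock: 4.1
eef_pos: [417.4, -45.0, 219.7]
eef_rot: [-1.596, 0.944, 0.193]
wrist_force: [0.1, 0.7, -0.6]
finger_gap: 70.2
```

```bash
python3 - <<'E'
from h import *
s=read_state(); print(s['clock'],np.round(s['joints'],2),s['eef_pos'])
err(Rf(9,35),[419.35,-56.7,217.5])
p,d=camera('wrist'); cv2.imwrite('pics/w1.png',p); np.save('pics/w1d.npy',d); cp=camera_params('wrist'); np.save('pics/w1T.npy',cp['T'])
for o in ['face','keyway','plate_corner']:
    for q in place_of('wrist',o)[:2]: print(o,q['conf'],(np.array(cp['T'])@np.append(q['at'],1))[:3])
E
```

```text
4.1 [-0.42 -0.34  2.24  0.5   0.77 -2.48] [417.4160528  -45.01083483 219.67620121]
rot err tool deg [3.15 1.19 0.92] pos err tool mm [  1.56   1.86 -11.8 ]
face 0.82 [490.29422852 -45.13921561 112.11108581]
face 0.16 [636.40029967 346.84495328   0.77009014]
keyway 0.87 [490.49035311 -44.1282392  108.44237188]
plate_corner 0.88 [507.05834059 -14.93980308 122.13605609]
```

View pics/w1.png

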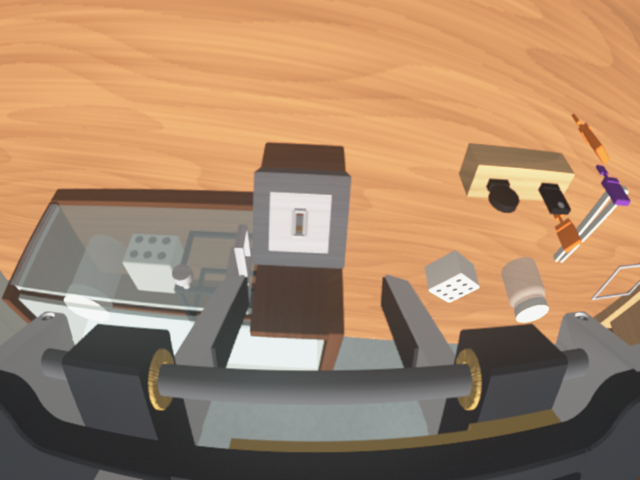

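```bash
cat >> h.py <<'E'
def wray(cp,u,v):
    x=(np.asarray(u,float)-cp['cx'])/cp['fx'];y=(np.asarray(v,float)-cp['cy'])/cp['fy'];r=np.hypot(x,y)+1e-12
    return np.stack([np.sin(r)*x/r,np.sin(r)*y/r,np.cos(r)],-1)
def wcloud(cp,d,u,v):
    k=wray(cp,u,v); P=k/k[...,2:]*np.asarray(d)[...,None]; T=np.array(cp['T']); return P@T[:3,:3].T+T[:3,3]
E
python3 - <<'E'
from h import *
cp=camera_params('wrist'); cp['T']=np.load('pics/w1T.npy'); d=np.load('pics/w1d.npy'); im=cv2.imread('pics/w1.png')
c=im[135:275,240:360]; cv2.imwrite('pics/w1c.png',cv2.resize(c,None,fx=4.2,fy=4.2,interpolation=cv2.INTER_CUBIC))
def planefit(poly):
    m=np.zeros((480,640),np.uint8); cv2.fillPoly(m,[np.array(poly)],1); v,u=np.nonzero(m); W=wcloud(cp,d[v,u],u,v); W=W[d[v,u]>0]
    c=np.median(W,0)
    for _ in range(10):
        q=W[abs((W-c)@nn)<1.5] if _ else W
        c=q.mean(0);nn=np.linalg.svd(q-c,full_matrices=False)[2][2]; nn*=np.sign(nn[2])
    return nn,c,len(q)
for nm,poly in [('case',[(258,180),(346,180),(346,190),(258,190)]),('caseall',[(258,178),(346,178),(346,262),(258,262)]),('plate',[(273,196),(328,196),(328,249),(273,249)])]:
    nn,c,k=planefit(poly); print(nm,nn,c,k,'tilt',np.degrees(np.arccos(nn[2])),'yaw',np.degrees(np.arctan2(-nn[1],-nn[0])))
E
```

```text
case [-0.54274121 -0.08154837  0.83593172] [468.12537842 -47.16486935  86.00965054] 942 tilt 33.28701950385226 yaw 8.544928996067066
caseall [-0.47030853  0.01725591  0.88233334] [493.12180943 -44.31601653 107.23541027] 1747 tilt 28.074873323002635 yaw -2.10127522114039
plate [-0.5656637  -0.08607258  0.82013175] [490.51867756 -43.55680872 109.18486697] 2656 tilt 34.9020151564752 yaw 8.651881045095921
```

View pics/w1c.png

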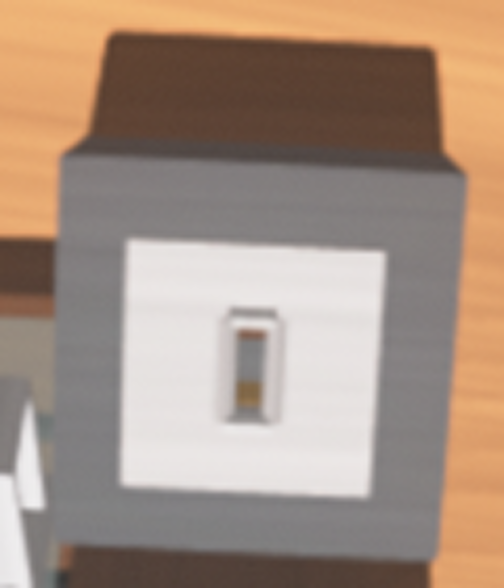

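```bash
python3 - <<'E'
from h import *
cp=camera_params('wrist'); T=np.load('pics/w1T.npy'); d=np.load('pics/w1d.npy')
nn=-Rf(8.65,35)[:,0]; c0=np.array([490.52,-43.56,109.18])
def hit(u,v,off=0):
    k=T[:3,:3]@wray(cp,u,v); o=T[:3,3]; return o+k*(((c0+off*nn-o)@nn)/(k@nn))
cr=[(126,239),(386,251),(369,497),(120,486)]
P=np.array([hit(a/4.2+240-.4,b/4.2+135-.4) for a,b in cr]); print(P)
fy=Rf(8.65,35)[:,2]; fx=-Rf(8.65,35)[:,1]
for a,b in [(0,1),(1,2),(2,3),(3,0)]:
    e=P[b]-P[a]; print(np.linalg.norm(e),'x',e@fx,'y',e@fy)
c=P.mean(0); print('plate centre',c,'-> slot mouth',c+2.1*nn)
# slot: ridge outer rectangle crop corners; slot edges ~ (236..265, 332..408)
for q in [(218,310),(284,310),(280,424),(216,424)]:
    e=hit(q[0]/4.2+240-.4,q[1]/4.2+135-.4)-c; print('ridge outer',e@fx,e@fy)
for q in [(112,35),(434,48),(66,155),(466,176),(436,558),(56,541)]:
    e=hit(q[0]/4.2+240-.4,q[1]/4.2+135-.4,-5.9 if q[1]>150 else -5.9)-c; print('case',e@fx,e@fy)
E
```

```text
[[473.73735504 -73.85023706  94.37246876]
 [465.71099515 -21.90297325  94.28683874]
 [508.09214345 -15.48266242 124.30101583]
 [516.13335545 -67.29114986 124.41154163]]
52.56375179587772 x -0.14929137030442954 y 52.56353978705573
52.32812770207872 x 52.3281208582868 y -0.026762764951857698
52.42892977166182 x 0.19269586248296688 y -52.42857565589999
52.37163712421144 x -52.37152535046534 y -0.10820136620387674
plate centre [490.91846227 -44.63175565 109.34296624] -> slot mouth [489.72765245 -44.81291179 111.06318553]
ridge outer -12.327710379822943 -7.0777441658395235
ridge outer -12.992586817026803 6.328485105148632
ridge outer 11.090119529603452 6.740949287788807
ridge outer 11.750861516080615 -6.506472176132404
case -66.97898058946781 -31.26749752817452
case -67.65744345706379 33.76280429339474
case -42.08663737109824 -39.78884538262788
case -41.865132683016064 42.10991754705322
case 41.29271988570834 42.24950439859109
case 41.5134963837156 -40.528580486002525
```

```bash
python3 - <<'E'
from h import *
tgt=np.array([440.7,231,170.])
R0,p0=tool(); y,t=dec(R0); print(y,t); n=12
plan([(Rf(y+(-77.2-y)*q,t+(0-t)*q),p0+(tgt-p0)*q) for q in np.arange(1,n+1)/n],-0.5,dt=3)
E
```

```text
11.908184433149458 35.84762344263464
CALL 0.115, 0.061, 0.053, 0.007, -0.003, 0.022, -0.5, 0.111, 0.067, 0.052, 0.006, -0.001, 0.023, -0.5, 0.114, 0.062, 0.052, 0.004, 0.001, 0.023, -0.5, 0.117, 0.056, 0.052, 0.002, 0.004, 0.023, -0.5, 0.12, 0.049, 0.052, 0.002, 0.007, 0.023, -0.5, 0.122, 0.043, 0.052, 0.001, 0.009, 0.022, -0.5, 0.125, 0.037, 0.052, 0.001, 0.011, 0.02, -0.5, 0.126, 0.03, 0.052, 0, 0.014, 0.019, -0.5, 0.127, 0.024, 0.052, 0.001, 0.016, 0.017, -0.5, 0.129, 0.016, 0.053, 0.001, 0.019, 0.015, -0.5, 0.129, 0.011, 0.052, 0.002, 0.019, 0.012, -0.5, 0.129, 0.003, 0.052, 0.003, 0.022, 0.01, -0.5
```

>>> {"op": "play_rows", "data": {"motion": [0.115,0.061,0.053,0.007,-0.003,0.022,-0.5,0.111,0.067,0.052,0.006,-0.001,0.023,-0.5,0.114,0.062,0.052,0.004,0.001,0.023,-0.5,0.117,0.056,0.052,0.002,0.004,0.023,-0.5,0.12,0.049,0.052,0.002,0.007,0.023,-0.5,0.122,0.043,0.052,0.001,0.009,0.022,-0.5,0.125,0.037,0.052,0.001,0.011,0.02,-0.5,0.126,0.03,0.052,0,0.014,0.019,-0.5,0.127,0.024,0.052,0.001,0.016,0.017,-0.5,0.129,0.016,0.053,0.001,0.019,0.015,-0.5,0.129,0.011,0.052,0.002,0.019,0.012,-0.5,0.129,0.003,0.052,0.003,0.022,0.01,-0.5]}}

```text
clock: 5.5
eef_pos: [385.1, 176.1, 176.8]
eef_rot: [-0.438, 1.474, 0.042]
wrist_force: [-0.3, -0.0, -0.1]
finger_gap: 70.5
```

```bash
python3 - <<'E'
from h import *
s=read_state(); print(s['clock'],np.round(s['joints'],2),s['eef_pos'])
R0,p0=tool(); y,t=dec(R0);print(y,t); tgt=np.array([440.7,231,170.])
n=2
plan([(Rf(-77.2,0),tgt)],-0.5,dt=3)
E
```

```text
5.5 [ 0.36 -0.01  1.95 -0.03  1.11 -0.11] [385.09154843 176.07069775 176.8135313 ]
-62.381329413251215 5.520930552703771
!over [0.257 0.092 0.029] [0.012 0.023 0.074]
CALL 0.257, 0.092, 0.029, 0.012, 0.023, 0.074, -0.5
```

>>> {"op": "play_rows", "data": {"motion": [0.09,0.031,0.01,0.004,0.008,0.025,-0.5,0.09,0.031,0.01,0.004,0.008,0.025,-0.5,0.09,0.031,0.01,0.004,0.008,0.025,-0.5,0,0,0,0,0,0,-0.5]}}

```text
clock: 5.9
eef_pos: [449.1, 228.1, 168.3]
eef_rot: [-2.245, 1.568, -2.063]
wrist_force: [0.3, -0.0, 0.1]
finger_gap: 70.6
```

```bash
python3 - <<'E'
from h import *
s=read_state(); print(s['clock'],np.round(s['joints'],2),s['eef_pos'])
err(Rf(-77.2,0),[440.7,231,170.])
cp=camera_params('wrist');p,d=camera('wrist'); cv2.imwrite('pics/w2.png',p); np.save('pics/w2d.npy',d); np.save('pics/w2T.npy',cp['T'])
for o in ['key','spare','stand']:
    for q in place_of('wrist',o)[:2]: print(o,q['conf'],(np.array(cp['T'])@np.append(q['at'],1))[:3])
E
```

```text
5.9 [ 0.4   0.23  1.7  -0.    1.22  0.22] [449.08327041 228.11653309 168.31550456]
rot err tool deg [-2.33 -0.09  0.11] pos err tool mm [-1.68  4.36 -7.72]
key 0.95 [361.40999421 236.44310731  25.84086485]
key 0.92 [496.59092223 315.9492737   31.65001334]
spare 0.56 [450.58420552 161.60164958  38.90555931]
stand 0.87 [449.43391873 200.79443545   2.12713662]
stand 0.23 [432.96155072 231.93243518  38.55536832]
```

View pics/w2.png

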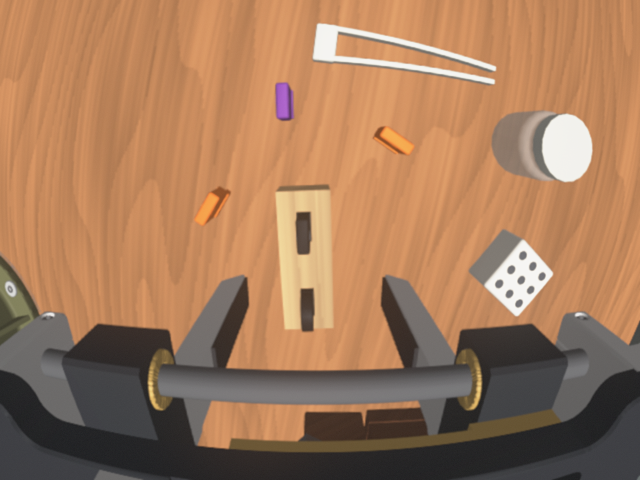

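```bash
python3 - <<'E'
from h import *
cp=camera_params('wrist'); cp['T']=np.load('pics/w2T.npy'); d=np.load('pics/w2d.npy'); im=cv2.imread('pics/w2.png')
c=im[175:335,260:350]; cv2.imwrite('pics/w2c.png',cv2.resize(c,None,fx=3.6,fy=3.6,interpolation=cv2.INTER_CUBIC))
v,u=np.mgrid[175:335,265:345]; W=wcloud(cp,d[175:335,265:345],u,v).reshape(-1,3)
# stand top
q=W[(W[:,2]>35)&(W[:,2]<43)]; rc=cv2.minAreaRect(q[:,:2].astype(np.float32)); print('stand',rc,np.median(q[:,2]),len(q))
for nm,s in [('key',W[:,1]>200),('spare',W[:,1]<190)]:
    k=W[s&(W[:,2]>73)]
    if len(k): print(nm,len(k),np.median(k[:,2]),k[:,:2].mean(0),cv2.minAreaRect(k[:,:2].astype(np.float32)))
    k=W[s&(W[:,2]>55)]; print(len(k),k.min(0),k.max(0))
E
```

```text
stand ((446.3284912109375, 197.7908935546875), (46.76715087890625, 130.6324005126953), 12.554975509643555) 39.236636907166314 6088
key 519 79.05100448856547 [438.39535971 238.32871399] ((435.09783935546875, 261.27752685546875), (11.057385444641113, 87.19365692138672), 7.311642169952393)
584 [431.53504137 217.70909008  55.08085021] [445.90424103 305.22345858 348.66617807]
spare 341 78.29272705261224 [453.88155957 166.11251973] ((454.3318786621094, 164.37838745117188), (9.909805297851562, 27.078720092773438), 10.304450035095215)
477 [445.61323728 150.72699136  55.82679168] [461.74733608 180.62214453  81.36211821]
```

View pics/w2c.png

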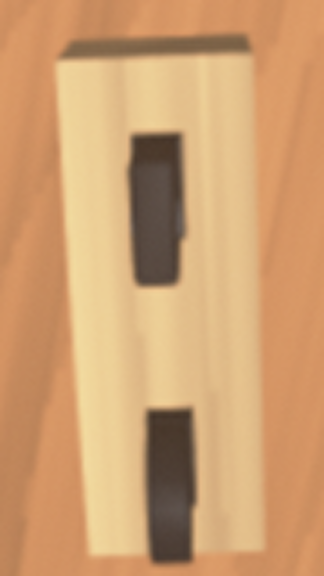

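```bash
python3 - <<'E'
from h import *
err(Rf(-77.45,0),[438.6,231.8,48])
E
```

```text
rot err tool deg [-1.74  0.01  0.07] pos err tool mm [121.49   6.31  -7.23]
```

>>> {"op": "play_rows", "data": {"motion": [-0.015,0,0,0.015,0.003,-0.0035,-0.5,-0.015,0,0,0.02,0.003,-0.0035,-0.5,0,0,0,0.02,0,0,-0.5,0,0,0,0.015,0,0,-0.5,0,0,0,0,0,0,-0.5,0,0,0,0,0,0,-0.5]}}

```text
clock: 6.7
eef_pos: [437.2, 229.4, 101.9]
eef_rot: [-0.265, 1.561, -0.045]
wrist_force: [-0.6, 0.1, 0.6]
finger_gap: 70.2
```

```bash
python3 - <<'E'
from h import *
print(read_state()['clock']);err(Rf(-77.45,0),[438.6,231.8,48])
E
```

```text
6.7
rot err tool deg [0.06 0.56 0.15] pos err tool mm [53.93  2.22  1.39]
```

>>> {"op": "play_rows", "data": {"motion": [0,0.01,0.002,0.012,0.002,0.001,-0.5,0,0,0,0.015,0,0,-0.5,0,0,0,0.012,0,0,-0.5,0,0,0,0,0,0,-0.5,0,0,0,0,0,0,-0.5]}}

```text
clock: 7.2
eef_pos: [439.1, 232.0, 63.4]
eef_rot: [0.081, 1.568, 0.301]
wrist_force: [0.2, 0.8, 0.6]
finger_gap: 70.3
```

```bash
python3 - <<'E'
from h import *
print(read_state()['clock']);err(Rf(-77.45,0),[438.6,231.8,48])
cp=camera_params('wrist');p,d=camera('wrist'); cv2.imwrite('pics/w3.png',p); np.save('pics/w3d.npy',d); np.save('pics/w3T.npy',cp['T'])
E
```

```text
7.2
rot err tool deg [ 0.05  0.19 -0.02] pos err tool mm [15.36 -0.13 -0.57]
```

View pics/w3.png

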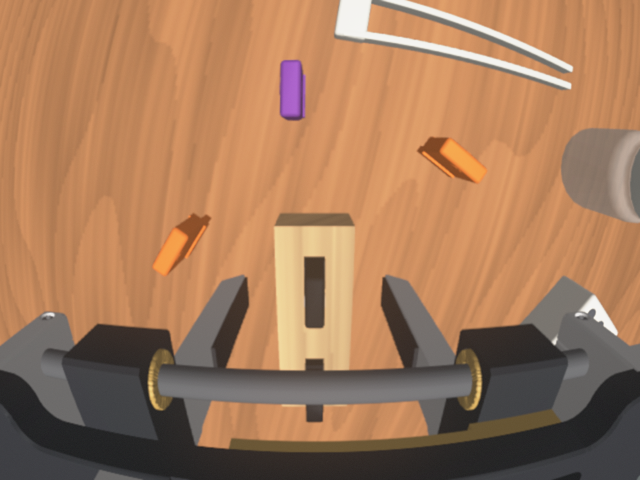

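```bash
python3 - <<'E'
from h import *
cp=camera_params('wrist'); cp['T']=np.load('pics/w3T.npy'); d=np.load('pics/w3d.npy')
v,u=np.mgrid[210:350,270:358]; W=wcloud(cp,d[210:350,270:358],u,v).reshape(-1,3)
R0,p0=tool()
k=W[(W[:,2]>74)&(W[:,2]<84)&(W[:,1]>205)]; print(len(k),np.median(k[:,2]),cv2.minAreaRect(k[:,:2].astype(np.float32)))
q=W[(W[:,2]>34)&(W[:,2]<43)]; print(np.median(q[:,2])); L=(k-p0)@R0
print(np.percentile(L,[2,98],axis=0), L.mean(0))
E
```

```text
1063 78.96263898885013 ((438.6105651855469, 232.33668518066406), (9.989956855773926, 28.016576766967773), 13.01350212097168)
39.23465214561165
[[-16.95128577 -12.53654809  -4.7472696 ]
 [-12.05627183  13.77388508   4.66415724]] [-15.42815743   1.41906786  -0.09603596]
```

>>> {"op": "play_rows", "data": {"motion": [0,0.002,0,0.008,0.0006,-0.0004,-0.5,0,0,0,0.0065,0,0,-0.5,0,0,0,0.002,0,0,-0.5,0,0,0,0,0,0,-0.5]}}

```text
clock: 7.65
eef_pos: [439.0, 232.8, 46.4]
eef_rot: [0.232, 1.568, 0.452]
wrist_force: [0.1, 0.6, 0.2]
finger_gap: 70.4
```

```bash
python3 - <<'E'
from h import *
print(read_state()['clock'],read_state()['wrist_force']);err(Rf(-77.2,0),[438.6,232.2,49])
E
```

```text
7.65 [0.10833688 0.57240454 0.16752012]
rot err tool deg [-0.2   0.15 -0.04] pos err tool mm [-2.64 -0.52 -0.5 ]
```

>>> {"op": "play_rows", "data": {"motion": [-0.003,0.002,0,-0.0026,-0.0005,-0.0004,-0.5,0,0,0,0,0,0,-0.5,0,0,0,0,0,0,0.4], "newtons": 8}}

```text
clock: 7.95
eef_pos: [438.8, 232.3, 49.5]
eef_rot: [0.733, 1.57, 0.956]
wrist_force: [-0.6, -0.5, 0.5]
finger_gap: 65.8
```

```bash
python3 - <<'E'
from h import *
print(read_state()['clock'],read_state()['finger_gap']);err(Rf(-77.2,0),[438.6,232.2,49])
E
```

```text
7.95 65.7622297543115
rot err tool deg [-0.01  0.04 -0.04] pos err tool mm [ 0.5  -0.02 -0.22]
```

>>> {"op": "play_rows", "data": {"motion": [0,0,0,0.0005,0,0,1,0,0,0,0,0,0,1,0,0,0,0,0,0,1,0,0,0,0,0,0,1,0,0,0,0,0,0,1,0,0,0,0,0,0,1], "newtons": 8}}

```text
clock: 8.55
eef_pos: [439.0, 232.3, 49.3]
eef_rot: [0.483, 1.569, 0.706]
wrist_force: [-0.0, 0.4, -0.3]
finger_gap: 18.1
```

```bash
python3 - <<'E'
from h import *
s=read_state();print(s['clock'],s['finger_gap'],s['wrist_force'],s['moment']);err(Rf(-77.2,0),[438.6,232.2,49])
E
```

```text
8.55 18.069031113444822 [-0.02454766  0.42268541 -0.30786381] [-0.03137965 -0.11116054 -0.00882706]
rot err tool deg [-0.01  0.09 -0.04] pos err tool mm [ 0.3  -0.04 -0.41]
```

>>> {"op": "play_rows", "data": {"motion": [0,0,0,0,0,0,1,0,0,0,0,0,0,1], "newtons": 8}}

```text
clock: 8.75
eef_pos: [439.0, 232.3, 49.3]
eef_rot: [0.513, 1.569, 0.737]
wrist_force: [0.3, -0.1, 0.3]
finger_gap: 10.0
```

>>> {"op": "play_rows", "data": {"motion": [0,0,0,0,0,0,1,0,0,0,0,0,0,1], "newtons": 50}}

```text
clock: 8.95
eef_pos: [439.0, 232.3, 49.3]
eef_rot: [0.522, 1.569, 0.745]
wrist_force: [0.5, 0.0, -0.0]
finger_gap: 9.8
```

```bash
python3 - <<'E'
from h import *
s=read_state();print(s['clock'],s['finger_gap'],s['wrist_force'],s['moment'],s['eef_pos']);err(Rf(-77.2,0),[438.6,232.2,49])
E
```

```text
8.95 9.759928063909054 [ 0.49120546  0.0262268  -0.02808605] [-0.03266235 -0.06863509 -0.03795567] [438.99366672 232.3161756   49.27380061]
rot err tool deg [-0.01  0.08 -0.05] pos err tool mm [ 0.27 -0.03 -0.41]
```

>>> {"op": "play_rows", "data": {"motion": [0,0,0,-0.01,0,0,1,0,0,0,-0.02,0,0,1,0,0,0,-0.03,0,0,1,0,0,0,-0.03,0,0,1,0,0,0,-0.02,0,0,1]}}

```text
clock: 9.45
eef_pos: [437.4, 231.6, 163.1]
eef_rot: [-3.091, 1.567, -2.868]
wrist_force: [0.6, 0.4, 0.2]
finger_gap: 9.8
```

```bash
cat >> h.py <<'E'
SLOT=np.array([489.7,-44.8,110.2]); YAW=8.65
def F(x=0,y=0,z=0,turn=180):  # tcp pose with TCP at face coords
    M=Rf(YAW,35); fx,fy,fz=-M[:,1],M[:,2],-M[:,0]
    return Rf(YAW,35,turn), SLOT+x*fx+y*fy+z*fz
def inface():
    R0,p0=tool(); M=Rf(YAW,35); fx,fy,fz=-M[:,1],M[:,2],-M[:,0]; e=p0-SLOT
    rv=np.degrees(R.from_matrix(Rf(YAW,35,180).T@R0).as_rotvec())
    return np.round([e@fx,e@fy,e@fz],2),np.round(rv,2)
E
python3 - <<'E'
from h import *
s=read_state();print(s['clock'],s['finger_gap'],s['wrist_force'],s['eef_pos'],s['joints'])
R0,p0=tool(); Rg,pg=F(z=100); print(pg); n=15
plan([(Rf(102.8+(YAW-102.8)*q,35*q,180),p0+(pg-p0)*q) for q in np.arange(1,n+1)/n],1,dt=3)
E
```

```text
9.45 9.803179732202915 [0.61173014 0.38074053 0.16837576] [437.40679036 231.55256498 163.14380499] [4.12568612e-01 2.20581466e-01 1.72367132e+00 5.53361265e-04
 1.20102273e+00 1.89110154e-01]
[432.99477029 -53.42648287 192.11520443]
CALL 0.109, -0.006, 0.041, -0.002, -0.018, -0.005, 1, 0.11, -0.007, 0.041, -0.003, -0.019, -0.002, 1, 0.109, -0.011, 0.04, -0.003, -0.019, 0, 1, 0.108, -0.015, 0.041, -0.004, -0.019, 0.001, 1, 0.108, -0.02, 0.041, -0.005, -0.018, 0.004, 1, 0.107, -0.025, 0.04, -0.006, -0.017, 0.006, 1, 0.105, -0.028, 0.041, -0.006, -0.016, 0.008, 1, 0.105, -0.033, 0.041, -0.006, -0.015, 0.009, 1, 0.103, -0.037, 0.041, -0.007, -0.014, 0.012, 1, 0.101, -0.042, 0.04, -0.007, -0.013, 0.012, 1, 0.1, -0.045, 0.041, -0.007, -0.01, 0.015, 1, 0.098, -0.05, 0.041, -0.006, -0.009, 0.015, 1, 0.095, -0.053, 0.04, -0.006, -0.007, 0.017, 1, 0.094, -0.057, 0.041, -0.005, -0.005, 0.018, 1, 0.091, -0.061, 0.041, -0.005, -0.004, 0.018, 1
```

>>> {"op": "play_rows", "data": {"motion": [0.109,-0.006,0.041,-0.002,-0.018,-0.005,1,0.11,-0.007,0.041,-0.003,-0.019,-0.002,1,0.109,-0.011,0.04,-0.003,-0.019,0,1,0.108,-0.015,0.041,-0.004,-0.019,0.001,1,0.108,-0.02,0.041,-0.005,-0.018,0.004,1,0.107,-0.025,0.04,-0.006,-0.017,0.006,1,0.105,-0.028,0.041,-0.006,-0.016,0.008,1,0.105,-0.033,0.041,-0.006,-0.015,0.009,1,0.103,-0.037,0.041,-0.007,-0.014,0.012,1,0.101,-0.042,0.04,-0.007,-0.013,0.012,1,0.1,-0.045,0.041,-0.007,-0.01,0.015,1,0.098,-0.05,0.041,-0.006,-0.009,0.015,1]}}

```text
clock: 10.65
eef_pos: [430.6, -2.3, 198.0]
eef_rot: [1.585, 1.052, 0.447]
wrist_force: [0.7, 0.4, -0.1]
finger_gap: 9.6
```

```bash
python3 - <<'E'
from h import *
s=read_state();print(s['clock'],s['finger_gap'],s['eef_pos'],np.round(s['joints'],2)); print(inface())
R0,p0=tool(); Rg,pg=F(z=85); Y=YAW;y,t=dec(R0@R.from_rotvec([np.pi,0,0]).as_matrix()); print(y,t); n=int(np.ceil(abs(y-Y)/6.5))
plan([(Rf(y+(YAW-y)*q,t+(35-t)*q,180),p0+(pg-p0)*q) for q in np.arange(1,n+1)/n],1,dt=3)
E
```

```text
10.65 9.585201971700677 [430.59003773  -2.31358766 198.04044959] [-0.31 -0.21  2.16  0.47  0.86  0.58]
(array([  7.75,  50.89, 101.81]), array([-13.5 ,   9.03,  -5.31]))
24.880457400608705 29.710651021397048
CALL 0.078, -0.054, 0.031, 0.003, -0.006, 0.017, 1, 0.079, -0.051, 0.031, 0.004, -0.005, 0.017, 1, 0.079, -0.053, 0.031, 0.005, -0.004, 0.016, 1
```

>>> {"op": "play_rows", "data": {"motion": [0.078,-0.054,0.031,0.003,-0.006,0.017,1,0.079,-0.051,0.031,0.004,-0.005,0.017,1,0.079,-0.053,0.031,0.005,-0.004,0.016,1,0,0,0,0,0,0,1,0,0,0,0,0,0,1]}}

```text
clock: 11.15
eef_pos: [440.6, -54.7, 183.5]
eef_rot: [1.569, 0.95, 0.136]
wrist_force: [-0.1, -0.8, 0.3]
finger_gap: 9.6
```

```bash
python3 - <<'E'
from h import *
s=read_state();print(s['clock'],np.round(s['joints'],2)); print(inface()); err(*F(z=55))
cp=camera_params('wrist');p,d=camera('wrist'); cv2.imwrite('pics/w4.png',p); np.save('pics/w4d.npy',d); np.save('pics/w4T.npy',cp['T'])
E
```

```text
11.15 [-0.39 -0.22  2.24  0.51  0.63  0.7 ]
(array([ 1.03, -2.42, 88.74]), array([ 0.58, -0.5 ,  0.56]))
rot err tool deg [-0.58  0.5  -0.56] pos err tool mm [33.7  -1.39 -2.7 ]
```

View pics/w4.png

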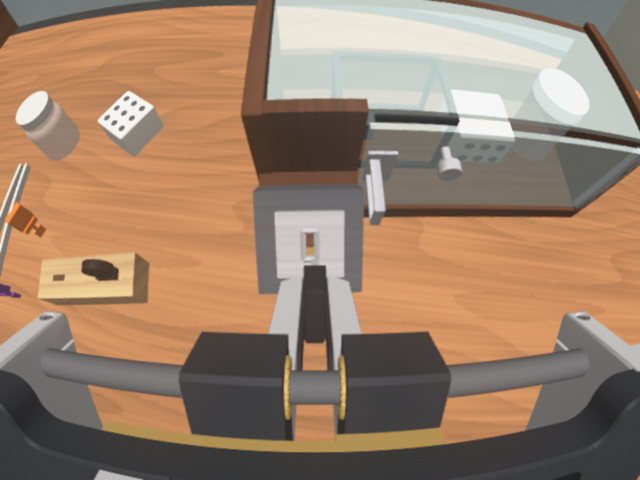

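```bash
python3 - <<'E'
from h import *
im=cv2.imread('pics/w4.png'); c=im[180:350,245:385]; cv2.imwrite('pics/w4c.png',cv2.resize(c,None,fx=3.5,fy=3.5,interpolation=cv2.INTER_CUBIC))
E
```

```text
(no output)
```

View pics/w4c.png

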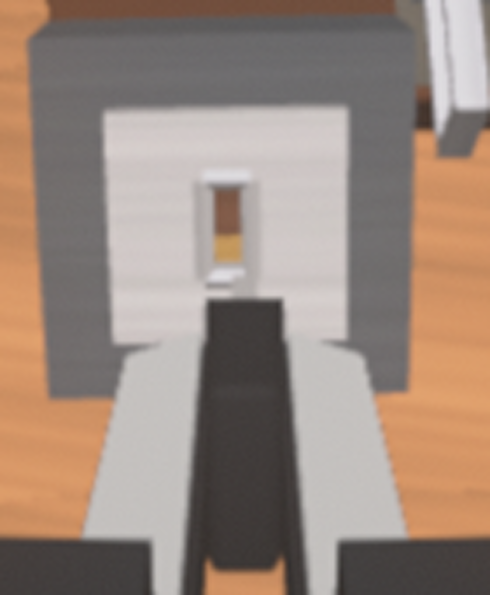

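```bash
python3 - <<'E'
from h import *
cp=camera_params('wrist'); T=np.load('pics/w4T.npy'); cp['T']=T; d=np.load('pics/w4d.npy')
m=np.zeros((480,640),np.uint8); cv2.fillPoly(m,[np.array([(277,214),(342,214),(342,228),(277,228)])],1); v,u=np.nonzero(m)
W=wcloud(cp,d[v,u],u,v); c0=np.median(W,0); nn=np.linalg.svd(W-W.mean(0),full_matrices=False)[2][2]; nn*=np.sign(nn[2]); print(c0,nn)
M=Rf(YAW,35); fx,fy,fz=-M[:,1],M[:,2],-M[:,0]; nn=fz
print('plate face z', (c0-SLOT)@fz)
def hit(u,v,zf):
    k=T[:3,:3]@wray(cp,u,v); o=T[:3,3]; c=SLOT+zf*fz; p=o+k*(((c-o)@nn)/(k@nn)); e=p-SLOT; return np.round([e@fx,e@fy],2)
zp=(c0-SLOT)@fz
P=[hit(a/3.5+245-.36,b/3.5+180-.36,zp) for a,b in [(104,112),(348,106),(348,340),(113,343)]]; print(P,np.mean(P,0))
for a,b in [(198,173),(258,173)]: print('ridge',hit(a/3.5+245-.36,b/3.5+180-.36,zp))
# key points in tool frame
R0,p0=tool()
for (a,b) in [(210,320),(245,320),(281,320),(212,450),(245,450),(280,450),(245,360),(245,400),(245,540)]:
    u=int(round(a/3.5+245));v=int(round(b/3.5+180)); w=wcloud(cp,np.array(d[v,u]),u,v); print((a,b),np.round((w-p0)@R0,1))
E
```

```text
[506.46390376 -41.59010673 120.28509619] [0.91477072 0.12758129 0.38329824]
plate face z -1.5216838698342623
[array([27.29, 26.8 ]), array([ 27.97, -25.07]), array([-24.92, -25.68]), array([-25.01,  26.79])] [1.3325 0.71  ]
ridge [13.7   7.02]
ridge [13.54 -5.84]
(210, 320) [-1.  11.9 -5.1]
(245, 320) [-4.7 13.3 -0. ]
(281, 320) [ 2.2 10.7  5.2]
(212, 450) [-29.9   4.4  -4.1]
(245, 450) [-30.2   4.5  -0. ]
(280, 450) [-29.1   4.    4.5]
(245, 360) [-20.2  13.1  -0. ]
(245, 400) [-29.6  11.6  -0. ]
(245, 540) [-29.6  -8.8  -0. ]
```

```bash
python3 - <<'E'
from h import *
err(*F(1,0.35,48)); print(read_state()['wrist_force'])
E
```

```text
rot err tool deg [-0.57  0.5  -0.56] pos err tool mm [40.67 -0.54 -3.04]
[ 0.29302485 -0.34203953  0.36393075]
```

>>> {"op": "play_rows", "data": {"motion": [-0.005,0.004,-0.005,0.012,0,-0.0015,1,-0.005,0.004,-0.005,0.014,-0.0005,-0.0015,1,0,0,0,0.01,0,0,1,0,0,0,0,0,0,1,0,0,0,0,0,0,1]}}

```text
clock: 11.7
eef_pos: [462.3, -46.5, 155.7]
eef_rot: [1.567, 0.959, 0.159]
wrist_force: [0.5, 0.7, -0.3]
finger_gap: 10.1
```

```bash
python3 - <<'E'
from h import *
err(*F(1,0.35,48)); print(read_state()['wrist_force'])
E
```

```text
rot err tool deg [ 0.58 -0.25 -0.03] pos err tool mm [ 4.9  -2.74  2.09]
[ 0.45114648  0.65708282 -0.29241894]
```

>>> {"op": "play_rows", "data": {"motion": [0.005,-0.002,0,0.001,-0.0013,0.001,1,0.003,-0.002,0,0.001,-0.001,0.0008,1,0,0,0,0,0,0,1,0,0,0,0,0,0,1]}}

```text
clock: 12.1
eef_pos: [461.8, -48.7, 153.8]
eef_rot: [1.568, 0.958, 0.15]
wrist_force: [-0.9, 0.3, -0.7]
finger_gap: 9.8
```

```bash
python3 - <<'E'
from h import *
err(*F(1,0.35,48)); print(read_state()['wrist_force'])
cp=camera_params('wrist');p,d=camera('wrist'); cv2.imwrite('pics/w5.png',cv2.resize(p[180:350,245:385],None,fx=3.5,fy=3.5,interpolation=cv2.INTER_CUBIC))
E
```

```text
rot err tool deg [ 0.13  0.02 -0.12] pos err tool mm [ 3.88 -0.98  0.02]
[-0.90962438  0.32117994 -0.65177973]
```

View pics/w5.png

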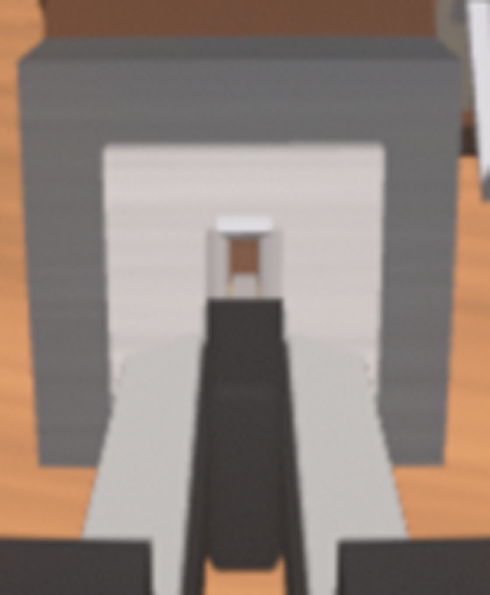

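>>> {"op": "play_rows", "data": {"motion": [0.001,0,-0.002,0.004,-0.0008,0,1,0,0,0,0.004,0,0,1,0,0,0,0.002,0,0,1,0,0,0,0,0,0,1]}}

```text
clock: 12.55
eef_pos: [467.3, -47.9, 144.4]
eef_rot: [1.569, 0.96, 0.15]
wrist_force: [-0.3, -0.6, -0.9]
finger_gap: 9.5
```

```bash
python3 - <<'E'
from h import *
err(*F(1,0.35,11.3)); print(inface(),read_state()['wrist_force'])
E
```

```text
rot err tool deg [0.06 0.02 0.  ] pos err tool mm [29.7  -0.1  -0.03]
(array([ 1.1 ,  0.33, 41.  ]), array([-0.06, -0.02, -0.  ])) [-0.27723529 -0.57456203 -0.87051068]
```

Well aligned. Push further in.

>>> {"op": "play_rows", "data": {"motion": [0,0,0,0.003,0,0,1,0,0,0,0.003,0,0,1,0,0,0,0.002,0,0,1,0,0,0,0,0,0,1]}}

```text
clock: 12.95
eef_pos: [472.2, -47.1, 137.1]
eef_rot: [1.569, 0.96, 0.151]
wrist_force: [0.7, -1.5, -0.5]
finger_gap: 9.6
```

```bash
python3 - <<'E'
from h import *
err(*F(1,0.35,11.3)); print(inface(),read_state()['wrist_force'])
E
```

```text
rot err tool deg [0.06 0.01 0.02] pos err tool mm [2.083e+01 1.000e-02 3.000e-02]
(array([ 0.99,  0.38, 32.13]), array([-0.06, -0.01, -0.02])) [ 0.72688265 -1.48472127 -0.45513542]
```

>>> {"op": "play_rows", "data": {"motion": [0,0,0,0.005,0,0,1,0,0,0,0.005,0,0,1,0,0,0,0.003,0,0,1,0,0,0,0,0,0,1]}}

```text
clock: 13.35
eef_pos: [480.3, -45.9, 125.4]
eef_rot: [1.569, 0.96, 0.151]
wrist_force: [0.6, 0.7, -0.4]
finger_gap: 9.8
```

```bash
python3 - <<'E'
from h import *
err(*F(1,0.35,11.3)); print(inface(),read_state()['wrist_force'])
E
```

```text
rot err tool deg [0.06 0.01 0.02] pos err tool mm [6.6  0.04 0.02]
(array([ 0.97,  0.37, 17.9 ]), array([-0.06, -0.01, -0.02])) [ 0.61780643  0.70320431 -0.44772886]
```

>>> {"op": "play_rows", "data": {"motion": [0,0,0,0.003,0,0,1,0,0,0,0.002,0,0,1,0,0,0,0.001,0,0,1,0,0,0,0,0,0,1,0,0,0,0,0,0,1]}}

```text
clock: 13.85
eef_pos: [484.0, -45.3, 120.1]
eef_rot: [1.569, 0.96, 0.151]
wrist_force: [0.2, 0.3, 0.3]
finger_gap: 9.6
```

```bash
python3 - <<'E'
from h import *
err(*F(1,0.35,11.3)); print(inface(),read_state()['wrist_force'])
E
```

```text
rot err tool deg [0.06 0.01 0.02] pos err tool mm [0.05 0.   0.01]
(array([ 1.  ,  0.36, 11.35]), array([-0.06, -0.01, -0.02])) [0.20484    0.30792925 0.26263472]
```

>>> {"op": "play_rows", "data": {"motion": [0,0,0,0.001,0,0,1,0,0,0,0,0,0,1,0,0,0,0,0,0,1]}}

```text
clock: 14.15
eef_pos: [484.6, -45.2, 119.4]
eef_rot: [1.569, 0.96, 0.15]
wrist_force: [-0.7, -0.4, 1.4]
finger_gap: 10.0
```

```bash
python3 - <<'E'
from h import *
s=read_state();print(inface(),s['wrist_force'],s['moment'])
E
```

```text
(array([ 1.12,  0.33, 10.5 ]), array([-0.07, -0.02, -0.  ])) [-0.7456483  -0.36852633  1.4158864 ] [-0.0402987   0.38776392 -0.02000812]
```

>>> {"op": "play_rows", "data": {"motion": [0.06,0,0,0,0,0,1,0.06,0,0,0,0,0,1,0.06,0,0,0,0,0,1,0,0,0,0,0,0,1], "newtons": 58}}

```text
clock: 14.55
eef_pos: [484.7, -45.3, 119.6]
eef_rot: [1.755, 0.96, 0.15]
wrist_force: [-0.1, -0.5, -0.4]
finger_gap: 9.7
```

```bash
cat >> h.py <<'E'
def rep():
    s=read_state(); R0,p0=tool(s); M=Rf(YAW,35,180); f,m=np.array(s['wrist_force']),np.array(s['moment'])
    print(s['clock'],*inface(),'F face xyz',np.round([f@-Rf(YAW,35)[:,1],f@Rf(YAW,35)[:,2],f@-Rf(YAW,35)[:,0]],1),'M tool',np.round(m@R0,3),'j6',round(s['joints'][5],3),'gap',round(s['finger_gap'],1))
E
python3 -c "
from h import *
rep()"
```

```text
14.55 [ 1.24  0.31 10.58] [ 1.059e+01 -2.000e-02  1.000e-02] F face xyz [-0.4 -0.5 -0.3] M tool [ 0.028 -0.033 -0.291] j6 0.768 gap 9.7
```

>>> {"op": "play_rows", "data": {"motion": [0.08,0,0,0,0,0,1,0.08,0,0,0,0,0,1,0.08,0,0,0,0,0,1,0.08,0,0,0,0,0,1,0,0,0,0,0,0,1]}}

```text
clock: 15.05
eef_pos: [484.6, -45.4, 119.5]
eef_rot: [2.076, 0.96, 0.149]
wrist_force: [0.0, 0.2, -0.6]
finger_gap: 9.5
```

```bash
python3 -c "
from h import *
rep()"
```

```text
15.05 [ 1.12  0.17 10.58] [ 2.901e+01 -5.000e-02  2.000e-02] F face xyz [-0.3  0.2 -0.6] M tool [-0.021 -0.116 -0.31 ] j6 1.09 gap 9.5
```

>>> {"op": "play_rows", "data": {"motion": [0.08,0,0,0,0,0,1,0.08,0,0,0,0,0,1,0.08,0,0,0,0,0,1,0.08,0,0,0,0,0,1,0.08,0,0,0,0,0,1]}}

```text
clock: 15.55
eef_pos: [484.5, -45.6, 119.4]
eef_rot: [2.468, 0.96, 0.149]
wrist_force: [-0.5, -0.7, -0.1]
finger_gap: 9.5
```

```bash
python3 -c "
from h import *
rep()
p,d=camera('wrist'); cv2.imwrite('pics/w6.png',p)
p,d=camera('scene'); cv2.imwrite('pics/s6.png',cv2.resize(p[190:300,230:380],None,fx=5,fy=5,interpolation=cv2.INTER_CUBIC))"
```

```text
15.55 [ 0.95  0.02 10.56] [ 5.153e+01 -7.000e-02  2.000e-02] F face xyz [-0.5 -0.6  0.3] M tool [-0.04  -0.324 -0.218] j6 1.483 gap 9.5
```

View pics/w6.png

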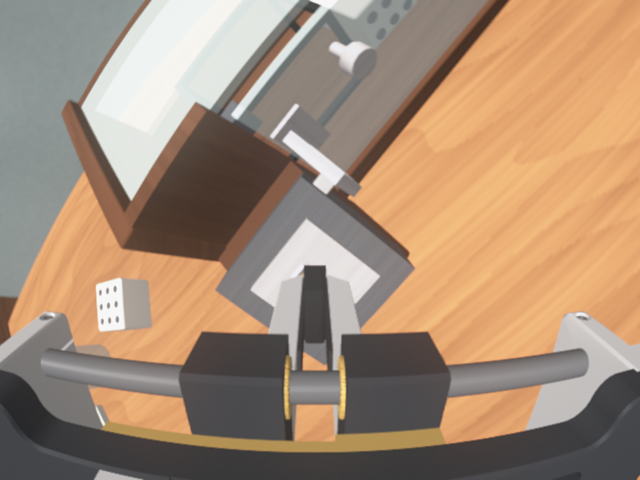

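View pics/s6.png

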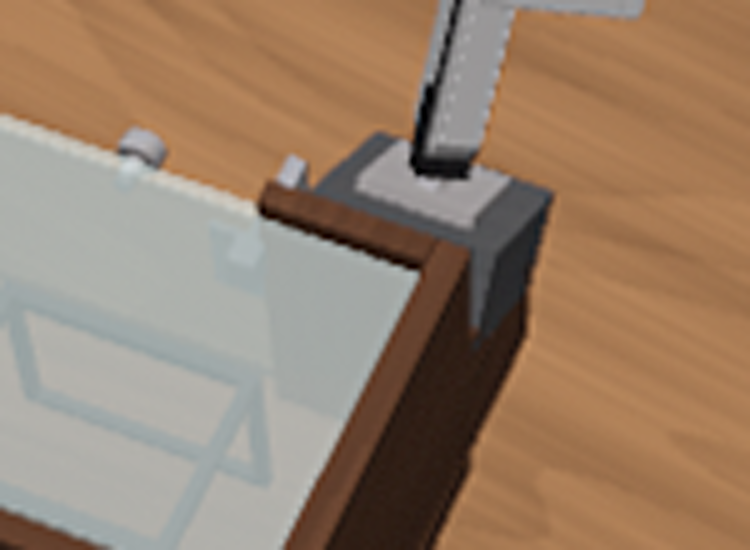

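>>> {"op": "play_rows", "data": {"motion": [0.08,0,0,0,0,0,1,0.08,0,0,0,0,0,1,0.08,0,0,0,0,0,1,0.08,0,0,0,0,0,1,0,0,0,0,0,0,1]}}

```text
clock: 16.15
eef_pos: [484.3, -45.7, 119.3]
eef_rot: [2.773, 0.961, 0.148]
wrist_force: [-0.9, -0.0, 0.7]
finger_gap: 9.6
```

```bash
python3 -c "
from h import *
rep()"
```

```text
16.15 [ 0.76 -0.05 10.56] [ 6.898e+01 -9.000e-02  2.000e-02] F face xyz [-0.3  0.1  1.1] M tool [ 0.002 -0.293 -0.203] j6 1.788 gap 9.6
```

>>> {"op": "play_rows", "data": {"motion": [0.06,0,0,0,0,0,1,0.06,0,0,0,0,0,1,0,0,0,0,0,0,1]}}

```text
clock: 16.45
eef_pos: [484.3, -45.7, 119.2]
eef_rot: [2.879, 0.961, 0.148]
wrist_force: [-0.1, -0.6, -0.2]
finger_gap: 9.7
```

```bash
python3 -c "
from h import *
rep()"
```

```text
16.45 [ 0.66 -0.04 10.55] [ 7.507e+01 -1.000e-01  2.000e-02] F face xyz [-0.3 -0.5 -0.1] M tool [-0.038 -0.34  -0.099] j6 1.894 gap 9.7
```

>>> {"op": "play_rows", "data": {"motion": [0.05,0,0,0,0,0,1,0.04,0,0,0,0,0,1,0,0,0,0,0,0,1]}}

```text
clock: 16.75
eef_pos: [484.2, -45.7, 119.2]
eef_rot: [2.955, 0.961, 0.148]
wrist_force: [-0.7, -0.0, -0.7]
finger_gap: 9.4
```

```bash
python3 -c "
from h import *
rep()"
```

```text
16.75 [ 0.64 -0.04 10.57] [ 7.941e+01 -1.000e-01  2.000e-02] F face xyz [-0.9  0.1 -0.2] M tool [-0.011 -0.311 -0.102] j6 1.97 gap 9.4
```

>>> {"op": "play_rows", "data": {"motion": [0.05,0,0,0,0,0,1,0.04,0,0,0,0,0,1,0,0,0,0,0,0,1]}}

```text
clock: 17.05
eef_pos: [484.1, -45.6, 119.2]
eef_rot: [3.032, 0.961, 0.149]
wrist_force: [-1.0, -0.9, 0.2]
finger_gap: 9.8
```

```bash
python3 -c "
from h import *
rep();print(read_state()['effort'])
p,d=camera('wrist'); cv2.imwrite('pics/w7.png',p)"
```

```text
17.05 [ 0.54  0.03 10.56] [ 8.385e+01 -1.100e-01  1.000e-02] F face xyz [-0.8 -0.7  0.8] M tool [-0.158 -0.361 -0.11 ] j6 2.048 gap 9.8
[ 1.93357200e-02 -2.97178960e+01 -2.92545301e+01  8.03484656e-01
 -9.68629271e-01  1.00822572e+00]
```

View pics/w7.png

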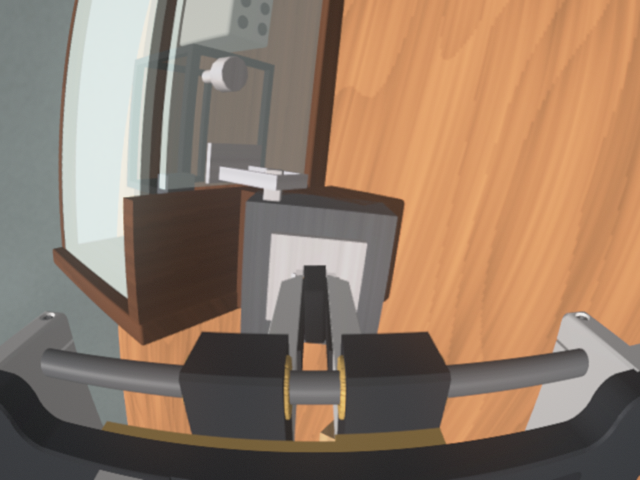

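>>> {"op": "play_rows", "data": {"motion": [0.05,0,0,0,0,0,1,0.05,0,0,0,0,0,1,0,0,0,0,0,0,1]}}

```text
clock: 17.4
eef_pos: [484.0, -45.5, 119.1]
eef_rot: [3.122, 0.961, 0.149]
wrist_force: [-0.3, -0.4, 0.8]
finger_gap: 9.7
```

```bash
python3 -c "
from h import *
rep();print(read_state()['effort'])"
```

```text
17.4 [ 0.41  0.16 10.57] [ 8.899e+01 -1.200e-01 -1.000e-02] F face xyz [ 0.2 -0.4  0.9] M tool [-0.456 -0.374 -0.05 ] j6 2.139 gap 9.7
[ -0.1512811  -29.71218824 -29.25281703   1.06464889  -0.97410098
   1.4173435 ]
```

>>> {"op": "play_rows", "data": {"motion": [-0.06,0,0,0,0,0,1,-0.08,0,0,0,0,0,1,-0.08,0,0,0,0,0,1,-0.08,0,0,0,0,0,1,-0.08,0,0,0,0,0,1,-0.08,0,0,0,0,0,1,-0.08,0,0,0,0,0,1,-0.08,0,0,0,0,0,1,-0.08,0,0,0,0,0,1,0,0,0,0,0,0,1]}}

```text
clock: 18.4
eef_pos: [484.7, -45.6, 119.5]
eef_rot: [2.359, 0.96, 0.149]
wrist_force: [-0.2, 0.1, -0.4]
finger_gap: 9.9
```

```bash
python3 -c "
from h import *
rep()"
```

```text
18.4 [ 1.17  0.   10.57] [45.26 -0.06  0.05] F face xyz [-0.4  0.1 -0.2] M tool [ 0.037 -0.228 -0.36 ] j6 1.373 gap 9.9
```

>>> {"op": "play_rows", "data": {"motion": [-0.08,0,0,0,0,0,1,-0.08,0,0,0,0,0,1,-0.08,0,0,0,0,0,1,-0.08,0,0,0,0,0,1,-0.08,0,0,0,0,0,1,-0.08,0,0,0,0,0,1,-0.08,0,0,0,0,0,1,-0.08,0,0,0,0,0,1,0,0,0,0,0,0,1]}}

```text
clock: 19.3
eef_pos: [484.8, -45.1, 119.6]
eef_rot: [1.7, 0.959, 0.151]
wrist_force: [-0.3, -0.7, 0.4]
finger_gap: 9.4
```

```bash
python3 -c "
from h import *
rep()"
```

```text
19.3 [ 1.36  0.43 10.56] [7.41 0.01 0.06] F face xyz [-0.1 -0.7  0.5] M tool [ 0.054 -0.022 -0.437] j6 0.71 gap 9.4
```

>>> {"op": "play_rows", "data": {"motion": [-0.07,0,0,0,0,0,1,-0.07,0,0,0,0,0,1,-0.06,0,0,0,0,0,1,0,0,0,0,0,0,1]}}

```text
clock: 19.7
eef_pos: [484.7, -45.0, 119.7]
eef_rot: [1.505, 0.959, 0.152]
wrist_force: [-0.7, 0.4, 0.5]
finger_gap: 9.5
```

```bash
python3 -c "
from h import *
rep()"
```

```text
19.7 [ 1.39  0.56 10.57] [-3.79  0.03  0.06] F face xyz [-0.3  0.5  0.8] M tool [ 0.034  0.027 -0.398] j6 0.514 gap 9.5
```

>>> {"op": "play_rows", "data": {"motion": [-0.06,0,0,0,0,0,1,-0.05,0,0,0,0,0,1,0,0,0,0,0,0,1]}}

```text
clock: 20.0
eef_pos: [484.7, -44.9, 119.6]
eef_rot: [1.404, 0.959, 0.152]
wrist_force: [-1.7, 0.2, 0.7]
finger_gap: 9.7
```

```bash
python3 -c "
from h import *
rep()"
```

```text
20.0 [ 1.36  0.64 10.57] [-9.63  0.04  0.07] F face xyz [-1.   0.4  1.5] M tool [ 0.087  0.142 -0.351] j6 0.411 gap 9.7
```

>>> {"op": "play_rows", "data": {"motion": [-0.04,0,0,0,0,0,1,0,0,0,0,0,0,1]}}

```text
clock: 20.2
eef_pos: [484.7, -44.9, 119.6]
eef_rot: [1.371, 0.959, 0.152]
wrist_force: [-0.5, 1.2, 0.6]
finger_gap: 9.5
```

```bash
python3 -c "
from h import *
rep()"
```

```text
20.2 [ 1.33  0.66 10.56] [-11.53   0.04   0.07] F face xyz [0.1 1.3 0.7] M tool [ 0.052  0.182 -0.39 ] j6 0.378 gap 9.5
```

>>> {"op": "play_rows", "data": {"motion": [-0.05,0,0,0,0,0,1,-0.02,0,0,0,0,0,1,0,0,0,0,0,0,1]}}

```text
clock: 20.5
eef_pos: [484.7, -44.8, 119.7]
eef_rot: [1.309, 0.959, 0.153]
wrist_force: [-0.5, -0.0, 1.1]
finger_gap: 9.6
```

```bash
python3 -c "
from h import *
rep()
p,d=camera('wrist'); cv2.imwrite('pics/w8.png',p)
p,d=camera('scene'); cv2.imwrite('pics/s8.png',cv2.resize(p[190:300,230:380],None,fx=5,fy=5,interpolation=cv2.INTER_CUBIC))"
```

```text
20.5 [ 1.39  0.71 10.57] [-15.05   0.04   0.08] F face xyz [0.2 0.  1.2] M tool [ 0.235  0.216 -0.332] j6 0.316 gap 9.6
```

View pics/w8.png

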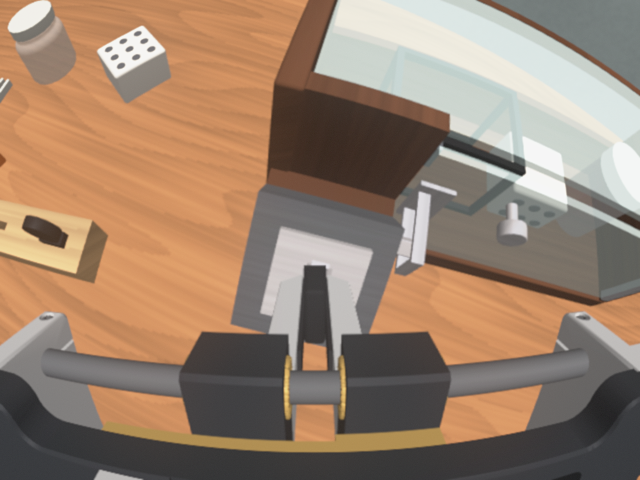

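View pics/s8.png

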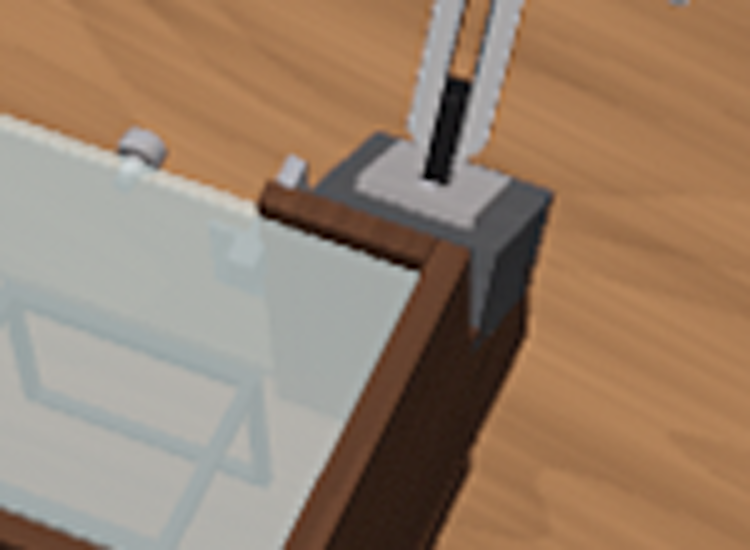

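>>> {"op": "play_rows", "data": {"motion": [0.08,0,0,0,0,0,1,0.08,0,0,0,0,0,1,0.08,0,0,0,0,0,1,0,0,0,0,0,0,1]}}

```text
clock: 21.0
eef_pos: [485.0, -45.1, 119.8]
eef_rot: [1.561, 0.958, 0.151]
wrist_force: [0.0, -0.1, 0.2]
finger_gap: 9.9
```

```bash
python3 -c "
from h import *
rep()"
```

```text
21.0 [ 1.66  0.38 10.61] [-0.54  0.    0.1 ] F face xyz [ 0.1 -0.1  0.1] M tool [-0.022 -0.018 -0.29 ] j6 0.57 gap 9.9
```

>>> {"op": "play_rows", "data": {"motion": [0.005,0,0,-0.001,-0.0005,0,1,0,0,0,-0.004,0,0,1,0,0,0,-0.004,0,0,1,0,0,0,-0.002,0,0,1,0,0,0,0,0,0,1]}}

```text
clock: 21.5
eef_pos: [477.8, -46.4, 129.5]
eef_rot: [1.561, 0.958, 0.15]
wrist_force: [-0.8, 0.2, -1.1]
finger_gap: 9.4
```

```bash
python3 -c "
from h import *
rep()"
```

```text
21.5 [ 1.23  0.25 22.73] [-0.53 -0.02  0.11] F face xyz [-1.2  0.4 -0.5] M tool [-0.008  0.015 -0.29 ] j6 0.595 gap 9.4
```

Free. Draw out fully to z≈85.

>>> {"op": "play_rows", "data": {"motion": [0.005,0,0,-0.005,0,0,1,0,0,0,-0.008,0,0,1,0,0,0,-0.01,0,0,1,0,0,0,-0.015,0,0,1,0,0,0,-0.015,0,0,1,0,0,0,0,0,0,1,0,0,0,0,0,0,1]}}

```text
clock: 22.2
eef_pos: [445.2, -51.4, 176.2]
eef_rot: [1.564, 0.958, 0.148]
wrist_force: [-0.1, -0.7, -0.6]
finger_gap: 9.9
```

```bash
python3 -c "
from h import *
rep()
cp=camera_params('wrist');p,d=camera('wrist'); cv2.imwrite('pics/w9.png',p);cv2.imwrite('pics/w9c.png',cv2.resize(p[180:350,245:435],None,fx=3.5,fy=3.5,interpolation=cv2.INTER_CUBIC)); np.save('pics/w9d.npy',d); np.save('pics/w9T.npy',cp['T'])
"
```

```text
22.2 [ 1.01  0.17 79.82] [-0.26 -0.1   0.12] F face xyz [-0.5 -0.7 -0.4] M tool [-0.025  0.047 -0.256] j6 0.69 gap 9.9
```

View pics/w9c.png

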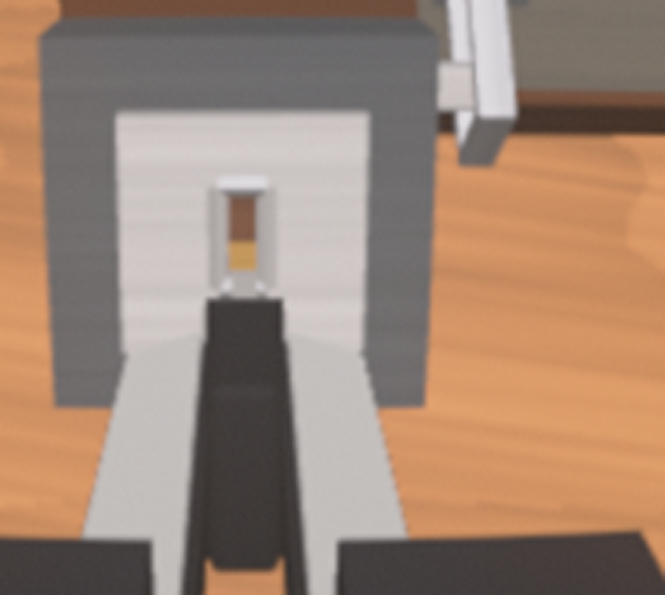

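View pics/w9.png

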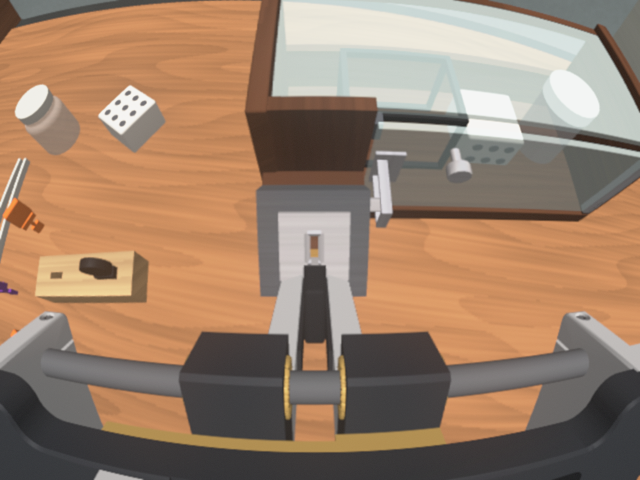

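```bash
python3 - <<'E'
import cv2,numpy as np
a=cv2.imread('pics/w4.png')[140:240,335:415];b=cv2.imread('pics/w9.png')[140:240,335:415]
cv2.imwrite('pics/cmp.png',cv2.resize(np.hstack([a,b]),None,fx=5,fy=5,interpolation=cv2.INTER_CUBIC))
E
```

```text
(no output)
```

View pics/cmp.png

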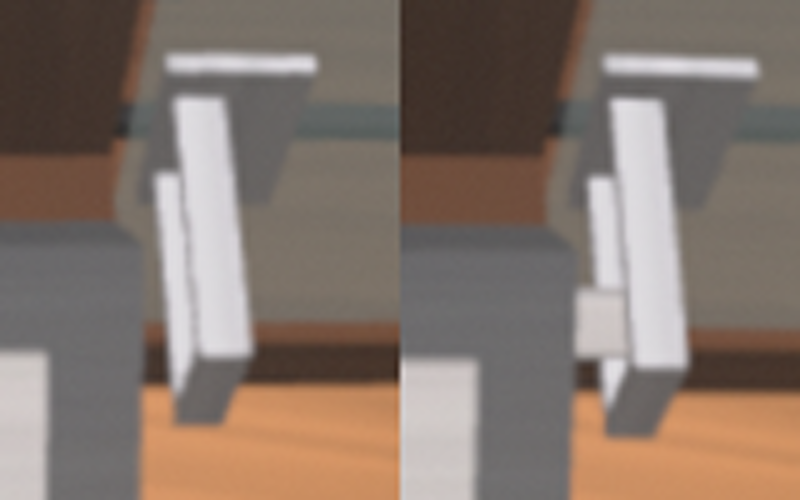

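```bash
python3 - <<'E'
from h import *
R0,p0=tool(); pg=np.array([439.,232.3,150]); n=15
y,t=dec(R0@R.from_rotvec([np.pi,0,0]).as_matrix()); print(y,t)
plan([(Rf(y+(102.8-y)*q,t*(1-q),180),p0+(pg-p0)*q+np.array([0,0,25*np.sin(np.pi*q)])) for q in np.arange(1,n+1)/n],1,dt=3)
E
```

```text
8.812146356264364 35.10381966040758
CALL -0.089, 0.064, -0.041, -0.001, 0.004, -0.019, 1, -0.093, 0.057, -0.04, -0.001, 0.006, -0.018, 1, -0.095, 0.054, -0.041, 0.001, 0.007, -0.018, 1, -0.098, 0.049, -0.041, 0.002, 0.008, -0.017, 1, -0.099, 0.046, -0.041, 0.003, 0.01, -0.016, 1, -0.102, 0.041, -0.041, 0.005, 0.011, -0.015, 1, -0.102, 0.037, -0.04, 0.005, 0.012, -0.013, 1, -0.105, 0.033, -0.041, 0.007, 0.013, -0.012, 1, -0.105, 0.029, -0.041, 0.007, 0.015, -0.01, 1, -0.107, 0.024, -0.041, 0.008, 0.015, -0.008, 1, -0.107, 0.02, -0.04, 0.008, 0.017, -0.006, 1, -0.109, 0.016, -0.041, 0.008, 0.017, -0.005, 1, -0.108, 0.011, -0.041, 0.009, 0.018, -0.002, 1, -0.11, 0.007, -0.041, 0.008, 0.018, -0.001, 1, -0.109, 0.002, -0.041, 0.008, 0.019, 0.002, 1
```

>>> {"op": "play_rows", "data": {"motion": [-0.089,0.064,-0.041,-0.001,0.004,-0.019,1,-0.093,0.057,-0.04,-0.001,0.006,-0.018,1,-0.095,0.054,-0.041,0.001,0.007,-0.018,1,-0.098,0.049,-0.041,0.002,0.008,-0.017,1,-0.099,0.046,-0.041,0.003,0.01,-0.016,1,-0.102,0.041,-0.041,0.005,0.011,-0.015,1,-0.102,0.037,-0.04,0.005,0.012,-0.013,1,-0.105,0.033,-0.041,0.007,0.013,-0.012,1,-0.105,0.029,-0.041,0.007,0.015,-0.01,1,-0.107,0.024,-0.041,0.008,0.015,-0.008,1,-0.107,0.02,-0.04,0.008,0.017,-0.006,1]}}

```text
clock: 23.35
eef_pos: [437.1, 164.1, 167.6]
eef_rot: [1.7, 1.418, 1.528]
wrist_force: [0.8, -0.4, -0.5]
finger_gap: 9.6
```

```bash
python3 - <<'E'
from h import *
R0,p0=tool(); pg=np.array([439.,232.3,130]); print(p0,read_state()['joints'][5])
y,t=dec(R0@R.from_rotvec([np.pi,0,0]).as_matrix()); print(y,t); n=int(np.ceil(abs(102.8-y)/6))
plan([(Rf(y+(102.8-y)*q,t*(1-q),180),p0+(pg-p0)*q) for q in np.arange(1,n+1)/n],1,dt=3)
E
```

```text
[437.06539942 164.11787951 167.5643785 ] 0.30275075806967644
80.2303132723537 8.729065149763258
CALL -0.1, -0.006, -0.038, 0.012, 0.015, -0.002, 1, -0.098, 0.009, -0.038, 0.011, 0.016, -0.001, 1, -0.099, 0.006, -0.038, 0.011, 0.016, 0.001, 1, -0.098, 0.001, -0.038, 0.01, 0.017, 0.003, 1
```

>>> {"op": "play_rows", "data": {"motion": [-0.1,-0.006,-0.038,0.012,0.015,-0.002,1,-0.098,0.009,-0.038,0.011,0.016,-0.001,1,-0.099,0.006,-0.038,0.009,0.016,0.001,1,-0.05,0.001,-0.02,0.004,0.008,0.001,1,0,0,0,0,0,0,1,0,0,0,0,0,0,1]}}

```text
clock: 23.95
eef_pos: [437.2, 228.4, 130.8]
eef_rot: [2.13, 1.556, 2.326]
wrist_force: [-0.6, -0.8, -0.4]
finger_gap: 9.8
```

```bash
python3 - <<'E'
from h import *
err(Rf(102.8,0,180),[439,232.3,95]); print(read_state()['clock'])
E
```

```text
rot err tool deg [-1.56 -0.44 -0.72] pos err tool mm [35.79  3.06  2.83]
23.95
```

>>> {"op": "play_rows", "data": {"motion": [-0.014,-0.004,-0.006,0.011,0.0015,0.0015,1,-0.012,-0.003,-0.006,0.011,0.001,0.001,1,0,0,0,0.007,0,0,1,0,0,0,0,0,0,1,0,0,0,0,0,0,1]}}

```text
clock: 24.45
eef_pos: [439.5, 229.4, 99.4]
eef_rot: [1.154, 1.57, 1.371]
wrist_force: [-0.2, 0.1, -0.3]
finger_gap: 9.8
```

```bash
python3 - <<'E'
from h import *
err(Rf(102.8,0,180),[439,232.3,85]); print(read_state()['clock'])
p,d=camera('wrist'); cv2.imwrite('pics/w10.png',p)
E
```

```text
rot err tool deg [-0.35  0.02 -0.05] pos err tool mm [14.43  2.92  0.08]
24.45
```

View pics/w10.png

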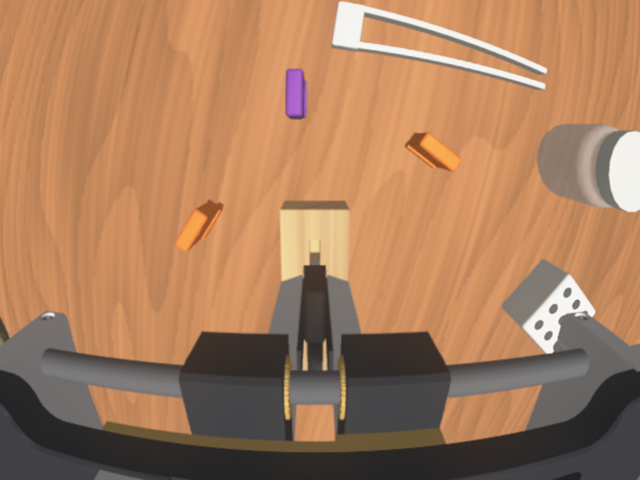

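>>> {"op": "play_rows", "data": {"motion": [-0.004,0,0,0.005,0.0018,0,1,-0.002,0,0,0.006,0.0008,0,1,0,0,0,0,0,0,1,0,0,0,0,0,0,1]}}

```text
clock: 24.9
eef_pos: [439.2, 232.3, 88.1]
eef_rot: [0.679, 1.569, 0.903]
wrist_force: [-0.3, -0.6, -1.0]
finger_gap: 9.3
```

```bash
python3 - <<'E'
from h import *
err(Rf(102.8,0,180),[439,232.3,49.3]); print(read_state()['clock'])
E
```

```text
rot err tool deg [ 0.01  0.09 -0.07] pos err tool mm [ 3.878e+01  3.000e-02 -2.500e-01]
24.9
```

>>> {"op": "play_rows", "data": {"motion": [0,0.001,0,0.004,0,-0.0002,1,0,0,0,0.004,0,0,1,0,0,0,0.004,0,0,1,0,0,0,0,0,0,1]}}

```text
clock: 25.3
eef_pos: [439.0, 232.3, 75.2]
eef_rot: [1.096, 1.569, 1.32]
wrist_force: [0.4, 0.6, -1.3]
finger_gap: 9.8
```

```bash
python3 - <<'E'
from h import *
err(Rf(102.8,0,180),[439,232.3,49.3]); print(read_state()['wrist_force'])
E
```

```text
rot err tool deg [ 0.    0.04 -0.07] pos err tool mm [ 2.585e+01  2.000e-02 -4.000e-02]
[ 0.40108757  0.60916938 -1.33409086]
```

Tip is in the well with no force; continue down.

>>> {"op": "play_rows", "data": {"motion": [0,0,0,0.005,0,0,1,0,0,0,0.006,0,0,1,0,0,0,0.006,0,0,1,0,0,0,0.003,0,0,1,0,0,0,0,0,0,1,0,0,0,0,0,0,1]}}

```text
clock: 25.9
eef_pos: [438.9, 232.2, 53.0]
eef_rot: [1.553, 1.57, 1.777]
wrist_force: [0.1, 1.1, 0.0]
finger_gap: 9.5
```

```bash
python3 - <<'E'
from h import *
err(Rf(102.8,0,180),[439,232.3,49.3]); print(read_state()['wrist_force'],read_state()['clock'])
E
```

```text
rot err tool deg [ 0.    0.   -0.07] pos err tool mm [3.67 0.04 0.11]
[0.09527529 1.14835772 0.04627938] 25.9
```

>>> {"op": "play_rows", "data": {"motion": [0,0,0,0.002,0,0,1,0,0,0,0.0012,0,0,1,0,0,0,0,0,0,1,0,0,0,0,0,0,1]}}

```text
clock: 26.3
eef_pos: [439.2, 232.3, 49.9]
eef_rot: [0.994, 1.569, 1.217]
wrist_force: [-0.9, 1.0, 0.3]
finger_gap: 9.9
```

```bash
python3 - <<'E'
from h import *
err(Rf(102.8,0,180),[439,232.3,49.3]); print(read_state()['wrist_force'],read_state()['clock'])
E
```

```text
rot err tool deg [ 0.    0.05 -0.08] pos err tool mm [ 0.65  0.01 -0.18]
[-0.91724126  1.03415333  0.26786735] 26.3
```

>>> {"op": "play_rows", "data": {"motion": [0,0,0,0.0008,0,0,1,0,0,0,0,0,0,1,0,0,0,0,0,0,1]}}

```text
clock: 26.6
eef_pos: [439.3, 232.4, 49.3]
eef_rot: [0.813, 1.569, 1.037]
wrist_force: [0.8, 0.2, 0.6]
finger_gap: 10.1
```

```bash
python3 - <<'E'
from h import *
err(Rf(102.8,0,180),[439,232.3,49.3]); print(read_state()['wrist_force'],read_state()['clock'])
E
```

```text
rot err tool deg [ 0.    0.08 -0.08] pos err tool mm [ 0.03 -0.05 -0.33]
[0.81660891 0.18058844 0.57197488] 26.6
```

>>> {"op": "play_rows", "data": {"motion": [0,0,0,0,0,0,0.4,0,0,0,0,0,0,0.2,0,0,0,0,0,0,0,0,0,0,0,0,0,0,0,0,0,0,0,0,0,0,0,0,0,0,0,0]}}

```text
clock: 27.2
eef_pos: [439.4, 232.4, 49.4]
eef_rot: [0.771, 1.569, 0.995]
wrist_force: [-0.2, -0.5, 0.1]
finger_gap: 46.8
```

```bash
python3 - <<'E'
from h import *
err(Rf(102.8,0,180),[439,232.3,49.3]); s=read_state();print(s['wrist_force'],s['clock'],s['finger_gap'])
E
```

```text
rot err tool deg [ 0.    0.09 -0.08] pos err tool mm [ 0.07 -0.04 -0.37]
[-0.2362241  -0.46057773  0.12729528] 27.2 46.75588972650968
```

>>> {"op": "play_rows", "data": {"motion": [0,0,0,-0.01,0,0,0,0,0,0,-0.02,0,0,-0.5,0,0,0,-0.03,0,0,-0.5,0,0,0,-0.03,0,0,-0.5,0,0,0,-0.02,0,0,-0.5,0,0,0,0,0,0,-0.5,0,0,0,0,0,0,-0.5]}}

```text
clock: 27.9
eef_pos: [438.8, 232.0, 166.6]
eef_rot: [0.643, 1.568, 0.866]
wrist_force: [0.6, -0.2, -1.1]
finger_gap: 70.4
```

```bash
python3 - <<'E'
from h import *
R0,p0=tool(); print(p0, read_state()['clock'])
cp=camera_params('wrist');p,d=camera('wrist'); cv2.imwrite('pics/w11.png',p)
v,u=np.mgrid[185:330,265:350]; W=wcloud(cp,d[185:330,265:350],u,v).reshape(-1,3)
for nm,s in [('key',(W[:,1]>205)&(W[:,1]<260)),('spare',W[:,1]<190)]:
    k=W[s&(W[:,2]>74)&(W[:,2]<90)]
    if len(k): print(nm,len(k),np.median(k[:,2]),cv2.minAreaRect(k[:,:2].astype(np.float32)))
q,_=camera('top'); cv2.imwrite('pics/t11.png',q)
E
```

```text
[438.77268571 232.0405241  166.58340073] 27.9
key 499 78.98738418378872 ((439.1725158691406, 232.27325439453125), (10.67126178741455, 27.88152313232422), 12.675590515136719)
spare 219 78.50347416351184 ((452.3424072265625, 169.13954162597656), (8.982770919799805, 14.225793838500977), 12.71909236907959)
```

View pics/w11.png

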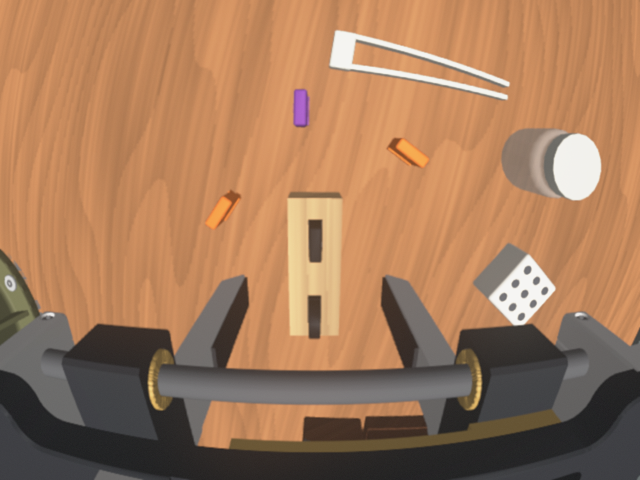

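View pics/t11.png

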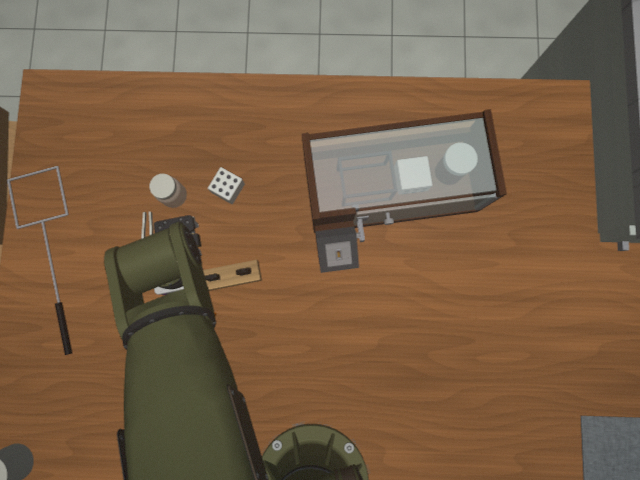

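```bash
python3 - <<'E'
import cv2,numpy as np
a=cv2.imread('pics/w7.png')[140:215,195:320];b=cv2.imread('pics/t11.png')[195:275,310:410]
cv2.imwrite('pics/z1.png',cv2.resize(a,None,fx=6,fy=6,interpolation=cv2.INTER_CUBIC));cv2.imwrite('pics/z2.png',cv2.resize(b,None,fx=6,fy=6,interpolation=cv2.INTER_CUBIC))
E
```

```text
(no output)
```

View pics/z1.png

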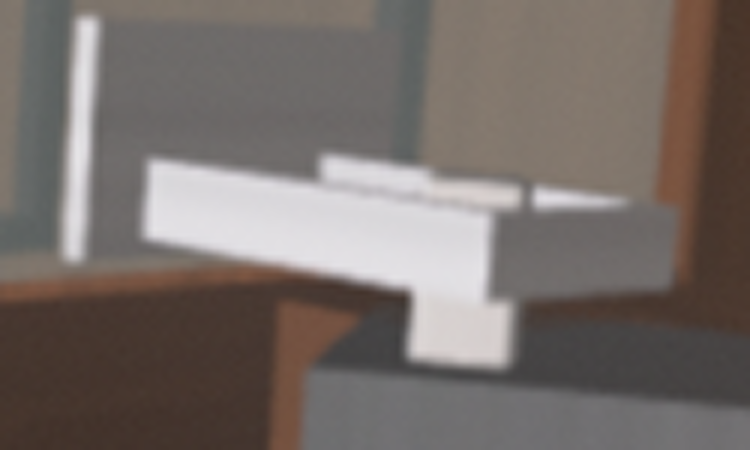

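View pics/z2.png

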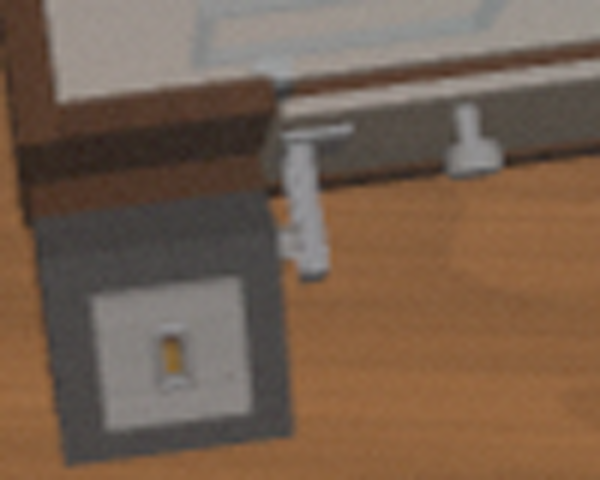

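```bash
python3 -c "
from cell import *
print(sign_off())"
```

```text
the job is handed in; nothing more can be done
None
```

The cabinet is locked and the job is handed in at about 28 s of the 72 s allowed. The sign-off gives no verdict.

**What I did:** I took the square-headed key from its well and pushed it fully into the keyway. I turned it clockwise until the stop was felt, at a gripper angle of about 1.5 rad with 0.46 N m against it. I then turned it back past home until that stop was felt too (0.24 N m), drew it out, put it back in its own well and let go.

**Last checks:**
- **Key:** it stands at (439.2, 232.3) mm against (438.6, 232.3) mm at the start. The top of its head is at the same height as before, so it is fully down.
- **Bolt:** it showed in the pictures passing from the case through the door's keeper. I could not measure its travel, because the tip is hidden behind the keeper. Being fully out (about 17 mm) rests on the stop I felt.
- **Lock and door:** the slot is back in its home position and the door looks shut. I had no direct reading of any of the lock or door joints.
- **Other things:** the block, jar, tongs and look-alikes look unmoved in the pictures. The round-headed key is still in its well. My last position reading for it was rough because only part of its head was picked up.
- **Gripper:** it is open and clear, about 90 mm above the keys.

No check failed outright. The camera heights read about 1 mm high throughout, and I allowed for that.

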